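Discard the used slides in the safety-capped waste jar

TASK

Clear away the used microscope slides. Open the waste jar (press its safety cap down firmly and, keeping it pressed, turn it counterclockwise until it can be lifted off) and set the cap aside; lift every red used-slide carrier out of the rack and put it in the jar, leaving the blue reference carrier where it stands; then put the cap back on, press and turn it clockwise until it stops and let it spring up locked. Do not knock over the things standing around.

Things in the scene. Friction and masses are not known exactly. Their poses are not given: they have to be found in the camera images.
- jar: clear cylindrical waste jar, fixed to the bench; origin at the centre of its underside, z up. Bore 84 mm, outside 92, rim 150 mm up, inner floor 6 mm up; guard and collar below the cap 127 across. White neck flanges at its +x and -x sides (110 across) hold the cap's lugs in notches. Locked: the cap's x axis lies along the jar's x axis, either way round
- jar_mouth (a point): centre of the jar's rim, 150 mm above the jar's origin. To refit the cap: lower it in its turned position (60 degrees counterclockwise of locked), centred within about 2 mm, until it rests on the collar; press, turn clockwise to the hard stop (5 degrees past locked), let up
- cap: loose black safety cap, 124 across, 180 g; origin at the centre of its skirt's underside, z up; top deck 32 mm up; lugs inside at its +x and -x. On the jar, locked or not, it rests with its origin 132.5 mm above the jar's. To free it: press 6.5 to 9 mm down (7.5 is good), turn 60 degrees counterclockwise seen from above (40 to 140 is free) while pressed, lift; clear of the jar 25 mm up
- cap_knob (a point): centre of the round grey grip knob on the cap, 45 mm above the cap's origin: 44 mm across, 26 high (32 to 58 mm above the origin), on its axis. A yellow stripe over knob and deck marks the cap's x axis. Locked, the cap has only 5 degrees of play and cannot lift; a forced knob slips in the fingers. There is free bench for the cap right (-y) of the jar, on the robot's side of the flask
- collar (a joint): how far the red spring collar under the cap is pressed down, m: 0 up, 0.009 fully down. It takes 7 N to start, 13 N at 7.5 mm, 14 N at 9 mm; the cap passes its notch only when this reads above 0.006
- rack: teal slotted rack, 48 (its x) x 260 (its y) x 25 mm high, fixed to the bench; origin at the centre of its underside. Six slots, 40 mm apart along its y (at -100, -60, -20, 20, 60, 100 mm); slot floor 5 mm up. A seated carrier's middle is 30 mm above the rack's origin
- used1: slide carrier: flat frame 32 wide (its x) x 8 thick (y) x 50 high (z) mm round a small glass window, 30 g; origin at its middle. Starts upright in a rack slot, lower 20 mm inside (1 to 2 mm loose), upper 30 mm free; comes straight up. Red frame: used, goes into the jar. May be absent
- used2: slide carrier: flat frame 32 wide (its x) x 8 thick (y) x 50 high (z) mm round a small glass window, 30 g; origin at its middle. Starts upright in a rack slot, lower 20 mm inside (1 to 2 mm loose), upper 30 mm free; comes straight up. Red frame: used, goes into the jar. May be absent
- used3: slide carrier: flat frame 32 wide (its x) x 8 thick (y) x 50 high (z) mm round a small glass window, 30 g; origin at its middle. Starts upright in a rack slot, lower 20 mm inside (1 to 2 mm loose), upper 30 mm free; comes straight up. Red frame: used, goes into the jar. May be absent
- used4: slide carrier: flat frame 32 wide (its x) x 8 thick (y) x 50 high (z) mm round a small glass window, 30 g; origin at its middle. Starts upright in a rack slot, lower 20 mm inside (1 to 2 mm loose), upper 30 mm free; comes straight up. Red frame: used, goes into the jar. May be absent
- used5: slide carrier: flat frame 32 wide (its x) x 8 thick (y) x 50 high (z) mm round a small glass window, 30 g; origin at its middle. Starts upright in a rack slot, lower 20 mm inside (1 to 2 mm loose), upper 30 mm free; comes straight up. Red frame: used, goes into the jar. May be absent
- reference: slide carrier: flat frame 32 wide (its x) x 8 thick (y) x 50 high (z) mm round a small glass window, 30 g; origin at its middle. Starts upright in a rack slot, lower 20 mm inside (1 to 2 mm loose), upper 30 mm free; comes straight up. Blue frame: the reference slide, stays in its slot
- wash_bottle: white wash bottle with blue collar and spout, 56 across, 160 mm high, standing; origin under its centre. Bystander
- specimen_jar: clear specimen jar with black lid, 60 across, 75 mm high, standing; origin under its centre. Bystander
- flask: pink drinking flask, 64 across, 170 mm high, standing; origin under its centre. Bystander

How it is judged:
On the way, in this order (a step that is already met when the one before it is completed fails the run):
1. the cap is off and set aside (horizontal distance between cap and jar above 0.1 m), for 0.2 s.
2. every used carrier is in the jar (horizontal distance between each of used1, used2, used3, used4, used5 and jar below 0.042 m and z of used1 in the frame of jar between 0.005 and 0.13 m and z of used2 in the frame of jar between 0.005 and 0.13 m and z of used3 in the frame of jar between 0.005 and 0.13 m and z of used4 in the frame of jar between 0.005 and 0.13 m and z of used5 in the frame of jar between 0.005 and 0.13 m), for 0.2 s.
3. the cap is locked on the jar (horizontal distance between cap and jar below 0.008 m and z of cap in the frame of jar between 0.129 and 0.1345 m and angle between the x axis of cap and the x axis of jar, either way round below 0.17 rad and angle between cap's own z axis and vertical below 0.08 rad), for 0.2 s.
At the end, for the whole second after the job is handed in: every red carrier lies inside the jar (its middle within 42 mm of the jar's axis and below 130 mm); the cap is on the jar, level, sprung up (within 2 mm of its rest height) and turned home (within 10 degrees of the locked position); the blue carrier stands in its slot (moved less than 12 mm) (all of step 2 and all of step 3 and z of reference in the frame of rack below 0.035 m and distance of reference from where it was at the start of the episode below 0.012 m and linear speed of cap below 0.02 m/s and value of joint collar below 0.002 m); the robot touches nothing.
It fails at once if a bystander is knocked over (angle between any of wash_bottle, specimen_jar, flask's own z axis and vertical above 0.6 rad).
It fails at once if the blue reference carrier is pulled out of its slot (distance of reference from where it was at the start of the episode above 0.03 m).
Of used1, used2, used3, used4, used5 only 3 to 5 are there at a start; the rules pass over those that are not, and their reading is None.
At some moment in a run one of cap may be knocked a few centimetres aside while the robot is not near it.
Once in a run the grip may slacken for a moment while it holds something.
It also fails if it takes over 210 s, if anything falls off the work surface, if the arm or the gripper's body presses on something with over 40 N, if the wrist force passes 120 N, or if a joint passes its speed limit or range.

ROBOT

A 6-joint arm with a two-finger parallel gripper is mounted at the origin on the work surface. World frame = base frame: x ahead of the robot, y to its left, z up, the work surface at z = 0. Lengths are in m, angles in rad, forces in N, time in s.
With the tool pointing down it reaches from about 0.25 to 0.775 m from the base axis. Payload 4 kg.
Tool frame: the origin (TCP) lies on the centre line of the jaws, within the pads' length; the fingertips stand 17 mm ahead of it and the grasp point (between the pads) lies 2 mm behind it; z points along the fingers, y is the line along which they close (so a half turn about z gives the same grasp; the last joint's range is limited). The gripper opens to 94 mm and grips with 3 to 60 N. Pads are 16 mm wide; open, the fingers measure 119 mm over their backs; the gripper's body (75 mm by 177 mm) begins 78 mm behind the grasp point.
Start: joints at [1.088, 0.087, 1.371, -0, 1.684, -0.103], TCP at [0.204, 0.511, 0.223] pointing down, gripper open.
Joint ranges: [-3.1, 3.1], [-0.76, 2.03], [0.27, 2.55], [-1.08, 4.22], [0.17, 2.65], [-2.57, 2.57]. Speed limits (rad/s): [2.79, 2.79, 3.14, 3.14, 3.14, 3.14].

INTERFACE

Orientations are given as [roll, pitch, yaw] about the fixed x, y, z axes, in that order (R = Rz(yaw) Ry(pitch) Rx(roll)).
In Python, from bench import robot gives the robot as it stands.
- The arm moves only by the tool servo_tool, never from a script. Its argument "plan" is a list of rows, each a list of 7 numbers: the shift along the tool's x, y, z normalised to -1 to 1, where 1 is 0.1 m, then the turn, a rotation vector about the tool's x, y, z normalised to -1 to 1, where 1 is pi/2 rad, then the finger opening in mm, from 0 to 94. In form: [[x, y, z, ax, ay, az, gripper], ...]. A call has 1 to 12 rows; each row is the pose to reach, as a shift and turn from the pose commanded when the call began, along the tool's axes at that moment; what a row does not reach only later rows make up. A row lasts 1/12 s, in which the tool goes at most 41.7 mm and 7.16 degrees, less where a joint would pass 70% of its speed; a pose out of reach is approached as far as the arm can. A call with a number of a shift or a turn outside -1 to 1 is refused whole. A call with a gripper value outside its range is refused whole. The fingers move at their own pace and stop on an object; the grip force is fixed at half the most. Time passes only in rows, so rows that repeat a pose let the fingers close. It gives the time, the measured TCP pose, the force, the opening and the grip force at its end, in the units of the state.
- robot.get_obs(): the state, without advancing time (a new reading comes with each control period).
- robot.snapshot(name): name is "side" or "top"; returns the picture (384x512x3 uint8, red, green, blue); there is no depth.
- robot.camera_params(name): a dict with "camera_matrix" (3x3 intrinsics, pixels), "rvec" (rotation vector, rad) and "tvec" (3), from world to camera coordinates, as OpenCV has them. Camera axes: x right, y down, z forward; pixel columns grow to the right and rows downward; lengths in m; the calibration is good to about 2 mm. A picture is of the moment at which its call begins. camera_params takes no time and is no camera call.
- robot.close_job(): hands the job in; it is judged then, once.
Trained networks look in the newest picture that a camera, given by its name, has taken for a name from the list of things; names that differ only in an ending like _2 or _b are one class to them, and where a whole thing is asked for, a point or a joint stands for the part that bears it (a point fixed in the world has none). Each returns a list of dicts, best first, with "conf" (0 to 1); they miss things now and then, are a little off and sometimes report something else, mostly with a low value. They report only what shows in the picture. A call takes as long as a camera call.
- robot.find_in(thing, camera): "extent" ([centre column, centre row, width, height] in pixels, round what is visible of it).
The state is a dict: "time": time; "joint_positions": joint angles; "qvel": joint speeds; "joint_torque": joint torques, N m; "tool_pos": TCP position; "ee_rot": TCP orientation; "wrist_force": force on the tool from outside, world axes, zero at the start; "wrist_torque": the same for the moment, N m; "width": finger opening in m; "finger_force": force on a finger pad.
Only numpy, scipy, OpenCV 4.12 (cv2) and the standard library are available. Lean on these libraries where they do the work, as an engineer would, in place of code of your own. Each camera call takes 0.05 s, during which the arm holds its last target. There are 200 camera calls.

## Working session

There is one attempt and no reset: what is moved stays moved. The work goes in short steps, Python scripts to look and compute and a tool call to move; the robot and the scene stay as the last step left them, time stands still between calls to the robot, and variables do not carry over. Pictures are saved under pics/ and viewed, at most 14 in all, crops included, and the job is handed in when it is done.

Besides the shell and the picture viewer there is one more tool, called after "Request:" by a JSON object that holds its "fn" and its "kwargs". servo_tool: Moves the arm, as the interface text tells. Scaled input: -1 to 1 covers 0.1 m each way for a shift and pi/2 rad each way for a turn. Its arguments: {"type":"object","properties":{"plan":{"type":"array","items":{"type":"array","items":{"type":"number"}}}},"required":["plan"]}

```bash
mkdir -p pics
cat > h.py <<'E'
import numpy as np, cv2
from bench import robot
def cam(c):
    p=robot.camera_params(c); K=np.array(p["camera_matrix"]); R=cv2.Rodrigues(np.array(p["rvec"],float))[0]; return K,R,np.array(p["tvec"],float).ravel()
def ray(c,u,v,z):
    K,R,t=cam(c); o=-R.T@t; d=R.T@np.linalg.solve(K,[u,v,1.]); return o+d*(z-o[2])/d[2]
def proj(c,P):
    K,R,t=cam(c); q=K@(R@np.array(P,float)+t); return q[:2]/q[2]
def snap(c,name,s=1):
    im=np.ascontiguousarray(robot.snapshot(c)[:,:,::-1]); cv2.imwrite(f"pics/{name}.png",cv2.resize(im,None,fx=s,fy=s)); return im
E
python3 - <<'E'
from h import *
o=robot.get_obs(); print({k:np.round(v,3) for k,v in o.items()})
for c in("top","side"):
    snap(c,c+"0",1.5); K,R,t=cam(c); print(c,K[0,0],-R.T@t)
    for n in("jar","cap","cap_knob","rack","used1","reference","wash_bottle","specimen_jar","flask"):
        print(n,[(np.round(d["extent"]).tolist(),round(d["conf"],2)) for d in robot.find_in(n,c)][:6])
E
```

```text
{'time': np.float64(0.0), 'joint_positions': array([ 1.088,  0.088,  1.372, -0.   ,  1.684, -0.103]), 'qvel': array([-0.001, -0.001,  0.   ,  0.001, -0.001,  0.002]), 'joint_torque': array([-1.0000e-03, -3.4019e+01, -3.0242e+01,  7.2000e-02,  3.3000e-02,
       -0.0000e+00]), 'tool_pos': array([0.204, 0.51 , 0.221]), 'ee_rot': array([-3.139, -0.   ,  2.762]), 'wrist_force': array([0.017, 0.551, 0.246]), 'wrist_torque': array([-0.018,  0.049,  0.011]), 'finger_force': np.float64(0.0), 'width': np.float64(0.094)}
top 483.40082336960654 [0.46858052 0.02029989 1.13393892]
jar [([315.0, 235.0, 74.0, 69.0], 0.89)]
cap [([325.0, 228.0, 61.0, 62.0], 0.94)]
cap_knob [([322.0, 228.0, 63.0, 67.0], 0.64)]
rack [([192.0, 226.0, 111.0, 28.0], 0.69)]
used1 [([204.0, 226.0, 4.0, 20.0], 0.64), ([239.0, 227.0, 3.0, 11.0], 0.63), ([404.0, 186.0, 49.0, 34.0], 0.59), ([221.0, 226.0, 6.0, 18.0], 0.58), ([184.0, 223.0, 6.0, 17.0], 0.46), ([149.0, 223.0, 4.0, 16.0], 0.45)]
reference [([169.0, 223.0, 6.0, 16.0], 0.52), ([262.0, 142.0, 36.0, 49.0], 0.47)]
wash_bottle [([260.0, 139.0, 37.0, 48.0], 0.6)]
specimen_jar [([195.0, 158.0, 30.0, 30.0], 0.79)]
flask [([402.0, 187.0, 50.0, 36.0], 0.72)]
side 446.79848085445155 [0.40689714 0.62626446 0.77990716]
jar [([290.0, 189.0, 65.0, 65.0], 0.97)]
cap [([294.0, 148.0, 56.0, 49.0], 0.97), ([262.0, 270.0, 15.0, 20.0], 0.47)]
cap_knob [([295.0, 148.0, 60.0, 46.0], 0.62), ([268.0, 257.0, 18.0, 18.0], 0.53)]
rack [([258.0, 293.0, 58.0, 115.0], 0.59)]
used1 [([244.0, 325.0, 19.0, 13.0], 0.7), ([269.0, 256.0, 16.0, 18.0], 0.66), ([261.0, 271.0, 17.0, 19.0], 0.65), ([273.0, 239.0, 17.0, 16.0], 0.64), ([289.0, 191.0, 67.0, 66.0], 0.3)]
reference [([248.0, 303.0, 17.0, 16.0], 0.55), ([290.0, 190.0, 65.0, 65.0], 0.23)]
wash_bottle [([193.0, 196.0, 46.0, 56.0], 0.69)]
specimen_jar [([186.0, 265.0, 28.0, 44.0], 0.81)]
flask [([271.0, 115.0, 34.0, 63.0], 0.67)]
```

View pics/top0.png

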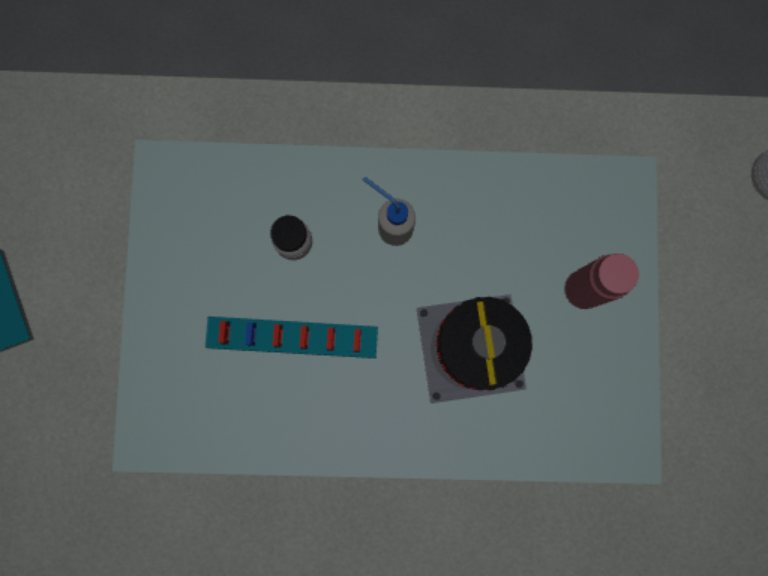

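View pics/side0.png

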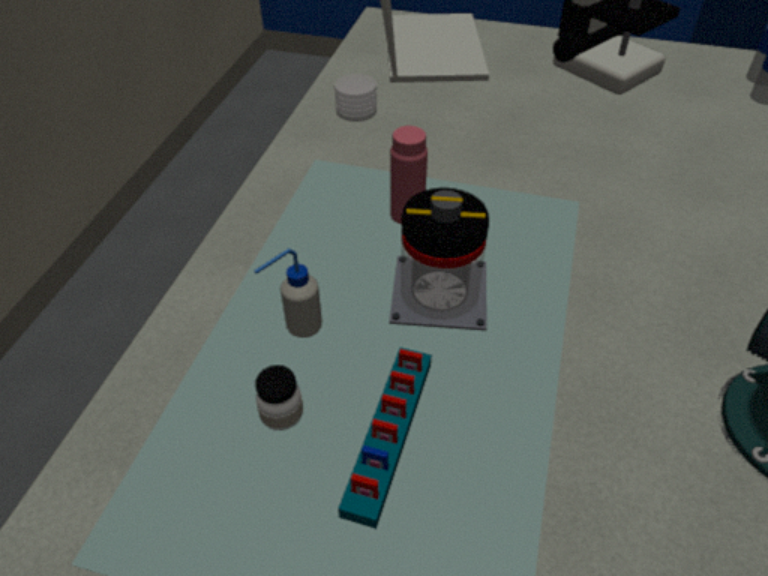

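The top view shows the rack with red carriers at x≈224, 278, 304, 331, 357 and the blue one at 251 (row ≈335). The cap is at (487,342) with its stripe nearly vertical, and the flask, wash bottle and specimen jar stand clear of it. The side view agrees.

```bash
cat >> h.py <<'E'
def blobs(m,amin=15):
    n,l,s,c=cv2.connectedComponentsWithStats(m.astype(np.uint8)); return [(l==i,s[i],c[i]) for i in range(1,n) if s[i][4]>=amin]
def hsv(im): return cv2.cvtColor(im,cv2.COLOR_BGR2HSV).astype(int).transpose(2,0,1)
def capmeas(im,zc,roi=(270,170,384,290)):
    "cap centre (top cam) from knob/yellow + deck outline; zc = cap origin height"
    H,S,V=hsv(im); h,w=H.shape; yy,xx=np.mgrid[:h,:w]; R=(xx>roi[0])&(xx<roi[2])&(yy>roi[1])&(yy<roi[3])
    Y=R&(H>18)&(H<35)&(S>150)&(V>80); D=R&(V<45)
    b=max(blobs(D|Y),key=lambda b:b[1][4])[0]; cn=max(cv2.findContours(b.astype(np.uint8),cv2.RETR_EXTERNAL,cv2.CHAIN_APPROX_NONE)[0],key=len)
    e=cv2.fitEllipse(cv2.convexHull(cn)); 
    P=np.array([ray("top",u,v,zc+.032)[:2] for v,u in np.argwhere(Y)])
    vx=cv2.fitLine(P.astype(np.float32),cv2.DIST_HUBER,0,1e-3,1e-3).ravel()
    return ray("top",*e[0],zc+.032),e,np.degrees(np.arctan2(vx[1],vx[0]))%180,P.mean(0),len(P)
E
python3 - <<'E'
from h import *
im=cv2.imread("pics/top0.png"); im=snap("top","t1")
c,e,a,pm,n=capmeas(im,.1325); print("cap",c.round(4),e,"stripe",a,pm,n)
H,S,V=hsv(im)
yy,xx=np.mgrid[:384,:512]; R=(xx>130)&(xx<260)&(yy>200)&(yy<250)
for nm,m in(("red",((H<8)|(H>172))&(S>150)&(V>70)),("blue",(H>108)&(H<130)&(S>150)&(V>60))):
    for b,s,cc in blobs(m&R,8): print(nm,s[:4].tolist(),s[4],ray("top",*(cc),.055)[:2].round(4), ray("top",*cc,.045)[:2].round(4))
t=R&(H>80)&(H<100)&(S>120); t=cv2.morphologyEx((R&(S>110)).astype(np.uint8),cv2.MORPH_CLOSE,np.ones((5,5)))
b=max(blobs(t),key=lambda b:b[1][4])[0]; r=cv2.minAreaRect(np.argwhere(b)[:,::-1].astype(np.float32)); print(r)
q=np.array([ray("top",*p,.025)[:2] for p in cv2.boxPoints(r)]); print("rack corners",q.round(4),q.mean(0),np.linalg.norm(np.diff(q,axis=0),axis=1))
# plate screws (from the picture)
for u,v in((424,313),(436,396),(519,383)): print("screw",ray("top",u/1.5,v/1.5,.006)[:2].round(4))
sd=snap("side","s1"); H,S,V=hsv(sd); yy,xx=np.mgrid[:384,:512]; R=(xx>215)&(xx<300)&(yy>225)&(yy<350)
for nm,m in(("red",((H<8)|(H>172))&(S>150)&(V>70)),("blue",(H>108)&(H<130)&(S>150)&(V>60))):
    for b,s,cc in blobs(m&R,8): print("side",nm,s.tolist(),ray("side",*cc,.044)[:2].round(4))
for u,v in((400,349-80),): pass
E
```

```text
cap [ 0.524  -0.1197  0.1645] ((322.5462646484375, 228.57733154296875), (62.1339225769043, 63.440460205078125), 64.96267700195312) stripe 9.7563925 [ 0.52562759 -0.12351468] 201
red [146, 214, 5, 15] 51 [0.5364 0.2543] [0.5371 0.2565]
red [182, 216, 5, 15] 52 [0.5334 0.1744] [0.534  0.1758]
red [200, 218, 6, 14] 59 [0.5318 0.1335] [0.5323 0.1346]
red [218, 219, 5, 14] 55 [0.5305 0.0941] [0.5311 0.0948]
red [236, 220, 4, 14] 50 [0.5294 0.0546] [0.5299 0.0549]
blue [164, 215, 5, 15] 50 [0.535  0.2144] [0.5356 0.2162]
((193.97848510742188, 224.35873413085938), (113.91513061523438, 21.20186996459961), 3.4336304664611816)
rack corners [[0.5137 0.2851]
 [0.5621 0.2849]
 [0.5537 0.0243]
 [0.5051 0.0258]] [0.53363198 0.15502564] [0.04842488 0.2607398  0.04859676]
screw [ 0.5772 -0.0482]
screw [ 0.449  -0.0695]
screw [ 0.4723 -0.1981]
side red [266, 233, 15, 6, 50] [0.5323 0.0466]
side red [261, 248, 15, 6, 53] [0.5333 0.087 ]
side red [255, 263, 16, 7, 61] [0.5351 0.1275]
side red [248, 280, 17, 7, 66] [0.5357 0.1682]
side red [234, 316, 18, 9, 78] [0.5392 0.2493]
side blue [242, 298, 16, 7, 57] [0.5375 0.2093]
```

```bash
cat >> h.py <<'E'
from scipy.spatial.transform import Rotation as Ro
def delta(x,y,z,yawdeg=None):
    o=robot.get_obs(); R=Ro.from_euler("xyz",o["ee_rot"]); d=R.inv().apply(np.array([x,y,z])-o["tool_pos"])/.1
    yaw=np.degrees(o["ee_rot"][2]); t=0 if yawdeg is None else -((yawdeg-yaw+180)%360-180)/90
    tilt=R.inv().apply([0,0,-1]); # desired tool z seen in tool frame
    print("t",round(o["time"],2),"pos",o["tool_pos"].round(4),"rpy",np.degrees(o["ee_rot"]).round(2),"w",round(o["width"],4),"F",o["wrist_force"].round(1),"ff",round(o["finger_force"],1))
    print("delta",d.round(3),"az",round(t,3),"tilt axy",(-tilt[1]*2/np.pi).round(4),(tilt[0]*2/np.pi).round(4))
E
python3 - <<'E'
from h import *
im=cv2.imread("pics/t1.png"); H,S,V=hsv(im)
yy,xx=np.mgrid[:384,:512]
k=((xx-324.7)**2+(yy-228)**2<20**2)&(V>70)
m=max(blobs(k),key=lambda b:b[1][4]); print(m[1],m[2],"knob at .1905",ray("top",*m[2],.1905),m[1][2:4]/483.4*.943)
sd=cv2.imread("pics/s1.png"); 
print("deck mid",ray("top",324,229,.1645), "side knob top",ray("side",446/1.5,199/1.5,.1905), "plate proj side",proj("side",[.5248,-.1225,.1905]))
print("flask base",ray("top",583/1.5,290/1.5,.01),"flask top",ray("top",618/1.5,275/1.5,.17))
print("bottle",ray("top",397/1.5,212/1.5,.15),"base",ray("top",397/1.5,228/1.5,.03),"spec",ray("top",290/1.5,233/1.5,.075))
print("mat right/bottom",ray("top",661/1.5,483/1.5,0),ray("top",113/1.5,472/1.5,0))
delta(.525,-.122,.26,118)
E
```

```text
[319 209  12  39 184] [325.01630435 227.91847826] knob at .1905 [ 0.52394455 -0.12078335  0.1905    ] [0.02340918 0.07607985]
deck mid [ 0.52323978 -0.12264705  0.1645    ] side knob top [ 0.52493105 -0.12219994  0.1905    ] plate proj side [297.42272251 132.59176456]
flask base [ 0.62021153 -0.29739046  0.01      ] flask top [ 0.62048109 -0.29988802  0.17      ]
bottle [0.70274753 0.00100773 0.15      ] base [ 0.7060066  -0.00199799  0.03      ] spec [0.68386851 0.15710751 0.075     ]
mat right/bottom [ 0.32470917 -0.42031198  0.        ] [0.32188778 0.41903635 0.        ]
t 1.1 pos [0.2039 0.5108 0.2225] rpy [179.99   0.   158.24] w 0.0938 F [ 0.4 -0.2 -0.1] ff 0.0
delta [-5.328 -4.687 -0.375] az 0.447 tilt axy 0.0001 0.0
```

Request:
{"fn": "servo_tool", "kwargs": {"plan": [[-0.25,-0.22,-0.3,0,0,0,94],[-0.5,-0.44,-0.4,0,0,0,94],[-0.75,-0.66,-0.4,0,0,0,94],[-1,-0.88,-0.4,0,0,0,94]]}}

```text
time: 1.43
tool_pos: [0.2648, 0.3913, 0.264]
ee_rot: [3.139, 0.001, 2.763]
wrist_force: [0.9, 0.3, -1.1]
width: 0.0937
finger_force: 0.0
```

Request:
{"fn": "servo_tool", "kwargs": {"plan": [[-0.25,-0.22,0,0,0,0,94],[-0.5,-0.44,0,0,0,0,94],[-0.75,-0.66,0,0,0,0,94],[-1,-0.88,0,0,0,0,94]]}}

```text
time: 1.77
tool_pos: [0.3248, 0.2718, 0.2627]
ee_rot: [3.141, 0.001, 2.762]
wrist_force: [0.0, -0.2, -0.0]
width: 0.0941
finger_force: 0.0
```

Request:
{"fn": "servo_tool", "kwargs": {"plan": [[-0.25,-0.22,0,0,0,0,94],[-0.5,-0.44,0,0,0,0,94],[-0.75,-0.66,0,0,0,0,94],[-1,-0.88,0,0,0,0,94]]}}

```text
time: 2.1
tool_pos: [0.3851, 0.1529, 0.2628]
ee_rot: [3.141, 0.001, 2.762]
wrist_force: [0.8, 0.4, 0.3]
width: 0.0939
finger_force: 0.0
```

Request:
{"fn": "servo_tool", "kwargs": {"plan": [[-0.25,-0.22,0,0,0,0,94],[-0.5,-0.44,0,0,0,0,94],[-0.75,-0.66,0,0,0,0,94],[-1,-0.88,0,0,0,0,94]]}}

```text
time: 2.43
tool_pos: [0.4454, 0.034, 0.2628]
ee_rot: [3.141, 0.001, 2.762]
wrist_force: [-0.2, 0.4, 0.2]
width: 0.0943
finger_force: 0.0
```

Request:
{"fn": "servo_tool", "kwargs": {"plan": [[-0.25,-0.22,0,0,0,0,94],[-0.5,-0.44,0,0,0,0,94],[-0.75,-0.66,0,0,0,0,94],[-1,-0.88,0,0,0,0,94],[-1,-0.88,0,0,0,0.1,80],[-1,-0.88,0,0,0,0.2,80],[-1,-0.88,0,0,0,0.3,80],[-1,-0.88,0,0,0,0.4,80],[-1,-0.88,0,0,0,0.447,80]]}}

```text
time: 3.18
tool_pos: [0.5052, -0.0834, 0.2624]
ee_rot: [3.142, -0.0, 2.13]
wrist_force: [-0.8, -0.7, 0.4]
width: 0.0798
finger_force: 0.0
```

```bash
python3 -c "
from h import *
delta(.5243,-.1222,.23,118)"
```

```text
t 3.18 pos [ 0.5052 -0.0834  0.2624] rpy [ 1.8000e+02 -1.0000e-02  1.2205e+02] w 0.0798 F [-0.8 -0.7  0.4] ff 0.0
delta [-0.43  -0.044  0.324] az 0.045 tilt axy 0.0 -0.0001
```

Request:
{"fn": "servo_tool", "kwargs": {"plan": [[-0.22,-0.02,0.1,0,0,0.045,80],[-0.43,-0.044,0.25,0,0,0.045,80],[-0.43,-0.044,0.45,0,0,0.045,80],[-0.43,-0.044,0.6,0,0,0.045,80],[-0.43,-0.044,0.7,0,0,0.045,80],[-0.43,-0.044,0.78,0,0,0.045,80],[-0.43,-0.044,0.78,0,0,0.045,80]]}}

```text
time: 3.77
tool_pos: [0.5239, -0.1215, 0.1829]
ee_rot: [-3.14, -0.002, 2.066]
wrist_force: [-0.2, 0.3, 0.7]
width: 0.0799
finger_force: 0.0
```

Request:
{"fn": "servo_tool", "kwargs": {"plan": [[0,0,0,0,0,0,60],[0,0,0,0,0,0,50],[0,0,0,0,0,0,40],[0,0,0,0,0,0,30],[0,0,0,0,0,0,30],[0,0,0,0,0,0,30],[0,0,0,0,0,0,30],[0,0,0,0,0,0,30],[0,0,0,0,0,0,30]]}}

```text
time: 4.52
tool_pos: [0.5249, -0.1218, 0.185]
ee_rot: [3.14, 0.001, 2.066]
wrist_force: [-0.1, 1.0, 1.6]
width: 0.0437
finger_force: 30.0
```

```bash
python3 -c "
from h import *
delta(.5243,-.1222,.1845,118)"
```

```text
t 4.52 pos [ 0.5249 -0.1218  0.185 ] rpy [1.7994e+02 3.0000e-02 1.1839e+02] w 0.0437 F [-0.1  1.   1.6] ff 30.0
delta [-0.001 -0.007  0.005] az 0.004 tilt axy 0.0007 0.0004
```

Gripped. Press by 8 mm and check the force.

Request:
{"fn": "servo_tool", "kwargs": {"plan": [[0,0,0.02,0,0,0,30],[0,0,0.04,0,0,0,30],[0,0,0.06,0,0,0,30],[0,0,0.08,0,0,0,30],[0,0,0.08,0,0,0,30],[0,0,0.08,0,0,0,30]]}}

```text
time: 5.02
tool_pos: [0.5249, -0.1219, 0.1788]
ee_rot: [3.14, 0.002, 2.066]
wrist_force: [-1.0, 1.9, 9.9]
width: 0.0435
finger_force: 30.0
```

Request:
{"fn": "servo_tool", "kwargs": {"plan": [[0,0,0.01,0,0,0,30],[0,0,0.02,0,0,0,30],[0,0,0.02,0,0,0,30],[0,0,0.02,0,0,0,30]]}}

```text
time: 5.35
tool_pos: [0.525, -0.1219, 0.1773]
ee_rot: [3.139, 0.002, 2.066]
wrist_force: [-1.9, 2.6, 11.1]
width: 0.0434
finger_force: 30.0
```

Request:
{"fn": "servo_tool", "kwargs": {"plan": [[0,0,0.01,0,0,0,30],[0,0,0.015,0,0,0,30],[0,0,0.015,0,0,0,30],[0,0,0.015,0,0,0,30]]}}

```text
time: 5.68
tool_pos: [0.525, -0.1219, 0.1761]
ee_rot: [3.139, 0.002, 2.066]
wrist_force: [-2.0, 2.0, 11.5]
width: 0.0436
finger_force: 30.0
```

```bash
python3 -c "
from h import *
delta(.5243,-.1222,.1845,118)
im=snap('side','s2')
a=cv2.imread('pics/s1.png')[110:190,250:340];b=im[110:190,250:340]
cv2.imwrite('pics/cmp.png',cv2.resize(np.hstack([a,b]),None,fx=4,fy=4))"
```

```text
t 5.68 pos [ 0.525  -0.1219  0.1761] rpy [1.7987e+02 1.3000e-01 1.1839e+02] w 0.0436 F [-2.   2.  11.5] ff 30.0
delta [ 0.    -0.007 -0.084] az 0.004 tilt axy 0.0015 0.0015
```

View pics/cmp.png

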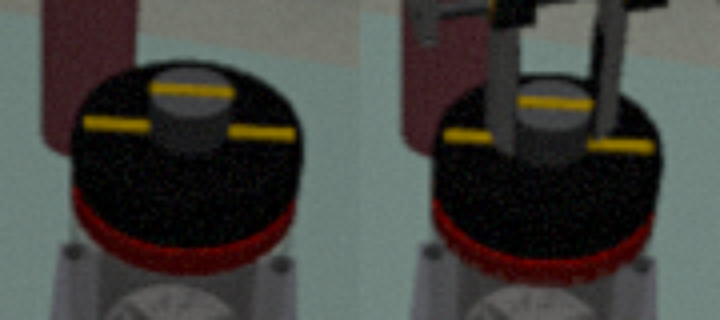

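Side crop: knob and stripe have come down about 3 px (≈7–8 mm), so the collar is pressed. Now turn.

Request:
{"fn": "servo_tool", "kwargs": {"plan": [[0,0,0,0,0,-0.06,30],[0,0,0,0,0,-0.12,30],[0,0,0,0,0,-0.18,30],[0,0,0,0,0,-0.24,30],[0,0,0,0,0,-0.3,30],[0,0,0,0,0,-0.36,30],[0,0,0,0,0,-0.42,30],[0,0,0,0,0,-0.48,30],[0,0,0,0,0,-0.54,30],[0,0,0,0,0,-0.6,30],[0,0,0,0,0,-0.66,30],[0,0,0,0,0,-0.667,30]]}}

```text
time: 6.73
tool_pos: [0.5261, -0.1225, 0.1766]
ee_rot: [-3.14, 0.006, 3.116]
wrist_force: [-0.2, 0.8, 10.6]
width: 0.0436
finger_force: 30.0
```

```bash
python3 -c "
from h import *
delta(.5243,-.1222,.1845,178)
print(robot.get_obs()['wrist_torque'].round(2))
im=snap('side','s3')
b=im[80:190,250:340]
cv2.imwrite('pics/c3.png',cv2.resize(b,None,fx=4,fy=4))"
```

```text
t 6.73 pos [ 0.5261 -0.1225  0.1766] rpy [-179.9     0.37  178.52] w 0.0436 F [-0.2  0.8 10.6] ff 30.0
delta [ 0.018  0.003 -0.079] az 0.006 tilt axy -0.0011 0.0041
[ 0.29  0.12 -0.39]
```

View pics/c3.png

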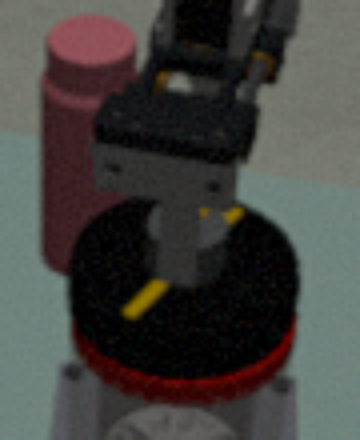

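The stripe has turned about 60° with the knob. Lift.

Request:
{"fn": "servo_tool", "kwargs": {"plan": [[0,0,-0.04,0,0,0,30],[0,0,-0.08,0,0,0,30],[0,0,-0.14,0,0,0,30],[0,0,-0.22,0,0,0,30],[0,0,-0.32,0,0,0,30],[0,0,-0.45,0,0,0,30],[0,0,-0.6,0,0,0,30],[0,0,-0.6,0,0,0,30]]}}

```text
time: 7.45
tool_pos: [0.5255, -0.1222, 0.2359]
ee_rot: [-3.14, 0.004, 3.114]
wrist_force: [0.4, -0.8, -1.2]
width: 0.0434
finger_force: 30.0
```

```bash
python3 -c "
from h import *
delta(.41,-.27,.24,178)
im=snap('side','s4')
b=im[60:190,230:340]
cv2.imwrite('pics/c4.png',cv2.resize(b,None,fx=4,fy=4))"
```

```text
t 7.45 pos [ 0.5255 -0.1222  0.2359] rpy [-179.92    0.24  178.41] w 0.0434 F [ 0.4 -0.8 -1.2] ff 30.0
delta [ 1.113 -1.509 -0.043] az 0.005 tilt axy -0.0009 0.0026
```

View pics/c4.png

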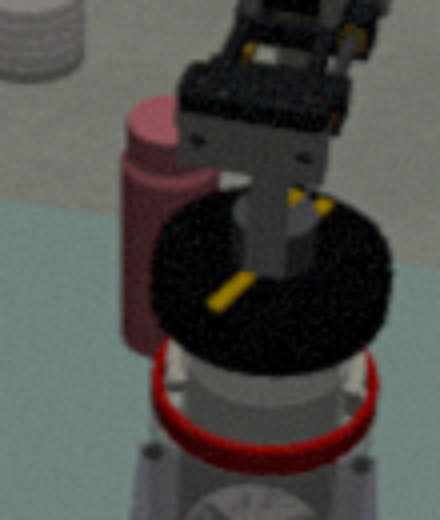

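Request:
{"fn": "servo_tool", "kwargs": {"plan": [[0.1,-0.17,-0.05,0,0,0,30],[0.2,-0.34,-0.05,0,0,0,30],[0.3,-0.5,-0.05,0,0,0,30],[0.4,-0.66,-0.05,0,0,0,30],[0.5,-0.83,-0.05,0,0,0,30]]}}

```text
time: 7.92
tool_pos: [0.4711, -0.2036, 0.2363]
ee_rot: [3.14, -0.003, 3.114]
wrist_force: [0.5, -0.1, -1.9]
width: 0.0438
finger_force: 30.0
```

Request:
{"fn": "servo_tool", "kwargs": {"plan": [[0.1,-0.17,0,0,0,0,30],[0.2,-0.34,0,0,0,0,30],[0.3,-0.5,0,0,0,0,30],[0.4,-0.66,0,0,0,0,30],[0.5,-0.83,0,0,0,0,30],[0.5,-0.83,0,0,0,0,30]]}}

```text
time: 8.42
tool_pos: [0.4178, -0.2871, 0.2362]
ee_rot: [3.141, -0.004, 3.11]
wrist_force: [0.3, 0.8, -2.1]
width: 0.0437
finger_force: 30.0
```

Request:
{"fn": "servo_tool", "kwargs": {"plan": [[0,0,0.2,0,0,0,30],[0,0,0.4,0,0,0,30],[0,0,0.6,0,0,0,30],[0,0,0.8,0,0,0,30],[0,0,1,0,0,0,30]]}}

```text
time: 8.83
tool_pos: [0.4197, -0.2839, 0.1358]
ee_rot: [3.14, -0.001, 3.114]
wrist_force: [0.3, -0.0, -2.4]
width: 0.0434
finger_force: 30.0
```

Request:
{"fn": "servo_tool", "kwargs": {"plan": [[0,0,0.2,0,0,0,30],[0,0,0.4,0,0,0,30],[0,0,0.55,0,0,0,30],[0,0,0.65,0,0,0,30],[0,0,0.75,0,0,0,30],[0,0,0.8,0,0,0,30],[0,0,0.8,0,0,0,30]]}}

```text
time: 9.42
tool_pos: [0.4195, -0.2843, 0.0567]
ee_rot: [3.14, -0.002, 3.114]
wrist_force: [0.5, 0.2, -1.7]
width: 0.0432
finger_force: 30.0
```

```bash
python3 -c "
from h import *
delta(.42,-.285,.052,178)"
```

```text
t 9.42 pos [ 0.4195 -0.2843  0.0567] rpy [ 1.7990e+02 -1.0000e-01  1.7842e+02] w 0.0432 F [ 0.5  0.2 -1.7] ff 30.0
delta [-0.006 -0.007  0.047] az 0.005 tilt axy 0.0011 -0.0011
```

Request:
{"fn": "servo_tool", "kwargs": {"plan": [[0,0,0.015,0,0,0,30],[0,0,0.03,0,0,0,30],[0,0,0.045,0,0,0,30],[0,0,0.06,0,0,0,30],[0,0,0.06,0,0,0,30]]}}

```text
time: 9.83
tool_pos: [0.4204, -0.2854, 0.0526]
ee_rot: [-3.141, 0.001, 3.114]
wrist_force: [0.2, -0.3, -1.3]
width: 0.0435
finger_force: 30.0
```

Request:
{"fn": "servo_tool", "kwargs": {"plan": [[0,0,0.01,0,0,0,30],[0,0,0.02,0,0,0,30],[0,0,0.02,0,0,0,30]]}}

```text
time: 10.08
tool_pos: [0.4204, -0.2855, 0.0525]
ee_rot: [-3.141, 0.001, 3.114]
wrist_force: [-2.7, 2.0, 8.4]
width: 0.0437
finger_force: 30.0
```

Request:
{"fn": "servo_tool", "kwargs": {"plan": [[0,0,-0.02,0,0,0,50],[0,0,-0.02,0,0,0,60],[0,0,-0.02,0,0,0,70],[0,0,-0.02,0,0,0,70],[0,0,-0.3,0,0,0,70],[0,0,-0.6,0,0,0,70],[0,0,-1,0,0,0,70]]}}

```text
time: 10.67
tool_pos: [0.4183, -0.2836, 0.1478]
ee_rot: [3.137, -0.006, 3.114]
wrist_force: [0.7, -0.2, -0.0]
width: 0.0699
finger_force: 0.0
```

Request:
{"fn": "servo_tool", "kwargs": {"plan": [[0,0,-0.3,0,0,0,70],[0,0,-0.6,0,0,0,60],[0,0,-0.9,0,0,0,50]]}}

```text
time: 10.92
tool_pos: [0.4198, -0.2849, 0.2413]
ee_rot: [3.142, 0.0, 3.114]
wrist_force: [0.6, -0.1, 0.1]
width: 0.0599
finger_force: 0.0
```

Request:
{"fn": "servo_tool", "kwargs": {"plan": [[-0.07,0.22,0,0,0,0,26],[-0.14,0.43,0,0,0,0,26],[-0.2,0.64,0,0,0,0,26],[-0.28,0.85,0,0,0,0,26]]}}

```text
time: 11.25
tool_pos: [0.4503, -0.2001, 0.2399]
ee_rot: [3.142, 0.0, 3.113]
wrist_force: [0.3, 0.1, 0.2]
width: 0.0336
finger_force: 0.0
```

Request:
{"fn": "servo_tool", "kwargs": {"plan": [[-0.07,0.22,0,0,0,0,26],[-0.14,0.43,0,0,0,0,26],[-0.2,0.64,0,0,0,0,26],[-0.28,0.85,0,0,0,0,26]]}}

```text
time: 11.58
tool_pos: [0.4807, -0.1155, 0.2396]
ee_rot: [3.141, -0.001, 3.114]
wrist_force: [-0.3, 0.9, 0.2]
width: 0.0261
finger_force: 0.0
```

Request:
{"fn": "servo_tool", "kwargs": {"plan": [[-0.07,0.22,0,0,0,0,26],[-0.14,0.43,0,0,0,0,26],[-0.2,0.64,0,0,0,0,26],[-0.28,0.85,0,0,0,0,26]]}}

```text
time: 11.92
tool_pos: [0.511, -0.0313, 0.2396]
ee_rot: [3.142, -0.001, 3.114]
wrist_force: [-0.4, 0.8, -0.0]
width: 0.0259
finger_force: 0.0
```

Request:
{"fn": "servo_tool", "kwargs": {"plan": [[-0.07,0.22,0,0,0,0,26],[-0.14,0.43,0,0,0,0,26],[-0.2,0.64,0,0,0,0,26],[-0.28,0.85,0,0,0,0,26],[-0.28,0.85,0,0,0,0,26]]}}

```text
time: 12.33
tool_pos: [0.542, 0.055, 0.2391]
ee_rot: [3.14, -0.001, 3.118]
wrist_force: [-0.9, 0.1, -0.3]
width: 0.0261
finger_force: 0.0
```

```bash
python3 -c "
from h import *
delta(.5302,.055,.047,178)
im=snap('top','t5',1.5); c=capmeas(im,0,(300,220,400,345)); print(c)"
```

```text
t 12.33 pos [0.542  0.055  0.2391] rpy [ 1.7989e+02 -4.0000e-02  1.7865e+02] w 0.0261 F [-0.9  0.1 -0.3] ff 0.0
delta [ 0.116 -0.006  1.921] az 0.007 tilt axy 0.0012 -0.0005
(array([ 0.42105923, -0.28068114,  0.032     ]), ((384.35406494140625, 279.06512451171875), (54.464012145996094, 57.06304931640625), 128.54685974121094), np.float32(70.98543), array([ 0.42517838, -0.27502249]), 133)
```

View pics/t5.png

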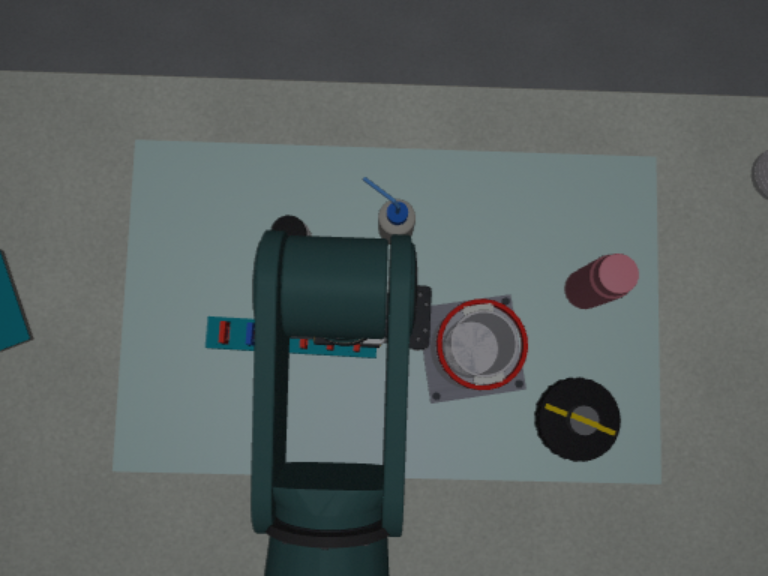

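Request:
{"fn": "servo_tool", "kwargs": {"plan": [[0.11,-0.005,0.2,0,0,0.006,26],[0.11,-0.005,0.5,0,0,0.006,26],[0.11,-0.005,0.8,0,0,0.006,26],[0.11,-0.005,1,0,0,0.006,26]]}}

```text
time: 12.72
tool_pos: [0.5286, 0.0504, 0.1371]
ee_rot: [-3.141, -0.003, 3.103]
wrist_force: [0.3, -0.3, -1.1]
width: 0.026
finger_force: 0.0
```

Request:
{"fn": "servo_tool", "kwargs": {"plan": [[0,0,0.3,0,0,0,26],[0,0,0.5,0,0,0,26],[0,0,0.7,0,0,0,26],[0,0,0.85,0,0,0,26],[0,0,0.92,0,0,0,26],[0,0,0.92,0,0,0,20],[0,0,0.92,0,0,0,10],[0,0,0.92,0,0,0,2],[0,0,0.92,0,0,0,2],[0,0,0.92,0,0,0,2],[0,0,0.92,0,0,0,2]]}}

```text
time: 13.63
tool_pos: [0.5312, 0.053, 0.0493]
ee_rot: [3.139, 0.002, 3.105]
wrist_force: [0.1, 5.3, 1.8]
width: 0.0077
finger_force: 30.0
```

```bash
python3 -c "
from h import *
delta(.5302,.055,.047,178)"
```

```text
t 13.63 pos [0.5312 0.053  0.0493] rpy [1.7983e+02 1.4000e-01 1.7789e+02] w 0.0077 F [0.1 5.3 1.8] ff 30.0
delta [0.011 0.02  0.023] az -0.001 tilt axy 0.0018 0.0016
```

Request:
{"fn": "servo_tool", "kwargs": {"plan": [[0,0,-0.1,0,0,0,2],[0,0,-0.2,0,0,0,2],[0,0,-0.4,0,0,0,2],[0,0,-0.6,0,0,0,2],[0,0,-0.8,0,0,0,2],[0,0,-1,0,0,0,2]]}}

```text
time: 14.13
tool_pos: [0.5306, 0.0504, 0.15]
ee_rot: [-3.139, 0.002, 3.104]
wrist_force: [1.2, 0.0, -0.2]
width: 0.008
finger_force: 30.0
```

Request:
{"fn": "servo_tool", "kwargs": {"plan": [[0,0,-0.2,0,0,0,2],[0,0,-0.4,0,0,0,2],[0,0,-0.6,0,0,0,2],[0,0,-0.85,0,0,0,2]]}}

```text
time: 14.47
tool_pos: [0.5299, 0.0504, 0.2341]
ee_rot: [-3.139, -0.0, 3.103]
wrist_force: [0.1, -0.4, -0.8]
width: 0.008
finger_force: 30.0
```

Request:
{"fn": "servo_tool", "kwargs": {"plan": [[0,-0.2,0,0,0,0,2],[0,-0.4,0,0,0,0,2],[0,-0.6,0,0,0,0,2],[0,-0.88,0,0,0,0,2]]}}

```text
time: 14.8
tool_pos: [0.5271, -0.0374, 0.2345]
ee_rot: [-3.139, 0.002, 3.106]
wrist_force: [-0.0, 0.7, -0.4]
width: 0.0078
finger_force: 30.0
```

Request:
{"fn": "servo_tool", "kwargs": {"plan": [[0,-0.2,0,0,0,0,2],[0,-0.4,0,0,0,0,2],[0,-0.6,0,0,0,0,2],[0,-0.88,0,0,0,0,2],[0,-0.88,0,0,0,0,2],[0,-0.88,0,0,0,0,2]]}}

```text
time: 15.3
tool_pos: [0.5235, -0.1262, 0.2337]
ee_rot: [-3.14, 0.0, 3.101]
wrist_force: [-0.7, 0.8, 0.9]
width: 0.0076
finger_force: 30.0
```

```bash
python3 -c "
from h import *
delta(.5243,-.1222,.10,178)"
```

```text
t 15.3 pos [ 0.5235 -0.1262  0.2337] rpy [-1.7990e+02  3.0000e-02  1.7769e+02] w 0.0076 F [-0.7  0.8  0.9] ff 30.0
delta [-0.006  0.043  1.337] az -0.003 tilt axy -0.0011 0.0003
```

Request:
{"fn": "servo_tool", "kwargs": {"plan": [[-0.01,0.04,0.15,0,0,0,2],[-0.01,0.04,0.3,0,0,0,2],[-0.01,0.04,0.5,0,0,0,2],[-0.01,0.04,0.7,0,0,0,2],[-0.01,0.04,0.9,0,0,0,2]]}}

```text
time: 15.72
tool_pos: [0.5251, -0.1197, 0.143]
ee_rot: [-3.14, 0.001, 3.106]
wrist_force: [-0.2, 0.5, -0.4]
width: 0.008
finger_force: 30.0
```

Request:
{"fn": "servo_tool", "kwargs": {"plan": [[0,0,0.2,0,0,0,2],[0,0,0.35,0,0,0,2],[0,0,0.43,0,0,0,2],[0,0,0.43,0,0,0,2],[0,0,0.43,0,0,0,10],[0,0,0.43,0,0,0,18],[0,0,0.43,0,0,0,26],[0,0,0.43,0,0,0,26]]}}

```text
time: 16.38
tool_pos: [0.5257, -0.1206, 0.1014]
ee_rot: [-3.141, 0.003, 3.104]
wrist_force: [0.1, -0.4, -0.1]
width: 0.0248
finger_force: 0.0
```

Request:
{"fn": "servo_tool", "kwargs": {"plan": [[0,0,-0.2,0,0,0,26],[0,0,-0.5,0,0,0,26],[0,0,-0.8,0,0,0,26],[0,0,-1,0,0,0,26],[0,0,-1,0,0,0,26],[0,0,-1,0,0,0,26]]}}

```text
time: 16.88
tool_pos: [0.5258, -0.1207, 0.2019]
ee_rot: [-3.14, 0.004, 3.104]
wrist_force: [-0.0, 0.2, -0.2]
width: 0.0259
finger_force: 0.0
```

```bash
python3 -c "
from h import *
delta(.532,.095,.20,178)
im=snap('side','s6')
cv2.imwrite('pics/c6.png',cv2.resize(im[60:350,180:360],None,fx=2.,fy=2.))"
```

```text
t 16.88 pos [ 0.5258 -0.1207  0.2019] rpy [-179.93    0.24  177.86] w 0.0259 F [-0.   0.2 -0.2] ff 0.0
delta [0.019 2.158 0.017] az -0.002 tilt axy -0.0008 0.0027
```

View pics/c6.png

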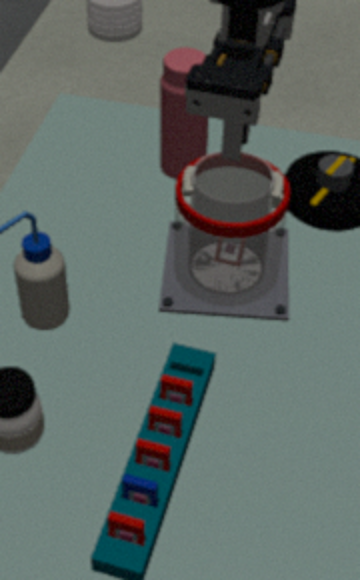

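The side view shows the first carrier standing in the jar at its centre; the slot nearest the jar is empty, and the other four reds and the blue are seated.

Request:
{"fn": "servo_tool", "kwargs": {"plan": [[0,0.3,0,0,0,0,26],[0,0.6,0,0,0,0,26],[0,0.9,0,0,0,0,26]]}}

```text
time: 17.18
tool_pos: [0.527, -0.0297, 0.1973]
ee_rot: [3.141, -0.004, 3.103]
wrist_force: [0.8, 0.3, 0.0]
width: 0.026
finger_force: 0.0
```

Request:
{"fn": "servo_tool", "kwargs": {"plan": [[0.02,0.3,0,0,0,0,26],[0.02,0.6,0,0,0,0,26],[0.02,0.9,0,0,0,0,26]]}}

```text
time: 17.43
tool_pos: [0.5283, 0.0609, 0.1974]
ee_rot: [-3.141, -0.004, 3.104]
wrist_force: [1.0, -0.3, 0.8]
width: 0.0258
finger_force: 0.0
```

Request:
{"fn": "servo_tool", "kwargs": {"plan": [[0,0.2,0,0,0,0,26],[0,0.35,0,0,0,0,26],[0,0.35,0.25,0,0,0,26],[0,0.35,0.5,0,0,0,26],[0,0.35,0.8,0,0,0,26],[0,0.35,0.8,0,0,0,26],[0,0.35,0.8,0,0,0,26]]}}

```text
time: 18.02
tool_pos: [0.5284, 0.0944, 0.1164]
ee_rot: [-3.141, -0.008, 3.104]
wrist_force: [0.5, 0.5, -0.8]
width: 0.0261
finger_force: 0.0
```

```bash
python3 -c "
from h import *
delta(.5315,.0945,.0475,178)"
```

```text
t 18.02 pos [0.5284 0.0944 0.1164] rpy [-179.95   -0.46  177.87] w 0.0261 F [ 0.5  0.5 -0.8] ff 0.0
delta [-0.037  0.003  0.689] az -0.001 tilt axy -0.0005 -0.0051
```

Request:
{"fn": "servo_tool", "kwargs": {"plan": [[-0.03,0,0.2,0,0,0,26],[-0.03,0,0.4,0,0,0,26],[-0.03,0,0.6,0,0,0,26],[-0.03,0,0.69,0,0,0,26],[-0.03,0,0.69,0,0,0,26],[-0.03,0,0.69,0,0,0,20],[-0.03,0,0.69,0,0,0,10],[-0.03,0,0.69,0,0,0,2],[-0.03,0,0.69,0,0,0,2],[-0.03,0,0.69,0,0,0,2],[-0.03,0,0.69,0,0,0,2],[-0.03,0,0.69,0,0,0,2]]}}

```text
time: 19.02
tool_pos: [0.5352, 0.0946, 0.0529]
ee_rot: [3.141, 0.004, 3.104]
wrist_force: [0.1, -0.3, 5.9]
width: 0.0078
finger_force: 30.0
```

Request:
{"fn": "servo_tool", "kwargs": {"plan": [[0,0,-0.1,0,0,0,2],[0,0,-0.2,0,0,0,2],[0,0,-0.4,0,0,0,2],[0,0,-0.6,0,0,0,2],[0,0,-0.8,0,0,0,2],[0,0,-1,0,0,0,2]]}}

```text
time: 19.52
tool_pos: [0.5334, 0.0945, 0.1524]
ee_rot: [3.142, -0.001, 3.104]
wrist_force: [0.7, 0.6, -0.4]
width: 0.0075
finger_force: 30.0
```

Request:
{"fn": "servo_tool", "kwargs": {"plan": [[0,0,-0.2,0,0,0,2],[0,0,-0.4,0,0,0,2],[0,0,-0.6,0,0,0,2],[0,0,-0.85,0,0,0,2],[0,0,-0.85,0,0,0,2]]}}

```text
time: 19.93
tool_pos: [0.5358, 0.0947, 0.2425]
ee_rot: [3.14, 0.01, 3.105]
wrist_force: [1.0, 0.2, 0.8]
width: 0.008
finger_force: 30.0
```

Request:
{"fn": "servo_tool", "kwargs": {"plan": [[0,-0.2,0,0,0,0,2],[0,-0.4,0,0,0,0,2],[0,-0.65,0,0,0,0,2],[0,-0.9,0,0,0,0,2]]}}

```text
time: 20.27
tool_pos: [0.5298, 0.004, 0.2352]
ee_rot: [3.141, -0.002, 3.106]
wrist_force: [-1.0, 0.6, -0.8]
width: 0.0076
finger_force: 30.0
```

Request:
{"fn": "servo_tool", "kwargs": {"plan": [[0,-0.2,0,0,0,0,2],[0,-0.4,0,0,0,0,2],[0,-0.65,0,0,0,0,2],[0,-0.9,0,0,0,0,2],[0,-1,0,0,0,0,2],[0,-1,0,0,0,0,2],[0,-1,0,0,0,0,2]]}}

```text
time: 20.85
tool_pos: [0.5266, -0.095, 0.2354]
ee_rot: [3.14, -0.001, 3.104]
wrist_force: [-0.0, 0.4, -1.0]
width: 0.0075
finger_force: 30.0
```

```bash
python3 -c "
from h import *
delta(.5243,-.112,.10,178)"
```

```text
t 20.85 pos [ 0.5266 -0.095   0.2354] rpy [ 1.7992e+02 -6.0000e-02  1.7782e+02] w 0.0075 F [-0.   0.4 -1. ] ff 30.0
delta [ 0.015 -0.173  1.354] az -0.002 tilt axy 0.0009 -0.0007
```

Request:
{"fn": "servo_tool", "kwargs": {"plan": [[0.015,-0.17,0.1,0,0,0,2],[0.015,-0.17,0.2,0,0,0,2],[0.015,-0.17,0.4,0,0,0,2],[0.015,-0.17,0.6,0,0,0,2],[0.015,-0.17,0.8,0,0,0,2],[0.015,-0.17,0.9,0,0,0,2]]}}

```text
time: 21.35
tool_pos: [0.5232, -0.11, 0.1424]
ee_rot: [3.139, -0.005, 3.106]
wrist_force: [-0.3, 0.4, -1.3]
width: 0.0076
finger_force: 30.0
```

Request:
{"fn": "servo_tool", "kwargs": {"plan": [[0,0,0.15,0,0,0,2],[0,0,0.35,0,0,0,2],[0,0,0.43,0,0,0,2],[0,0,0.43,0,0,0,2],[0,0,0.43,0,0,0,10],[0,0,0.43,0,0,0,18],[0,0,0.43,0,0,0,26],[0,0,0.43,0,0,0,26]]}}

```text
time: 22.02
tool_pos: [0.5256, -0.1125, 0.1044]
ee_rot: [-3.141, 0.003, 3.104]
wrist_force: [0.3, 0.1, -0.2]
width: 0.0248
finger_force: 0.0
```

Request:
{"fn": "servo_tool", "kwargs": {"plan": [[0,0,-0.2,0,0,0,26],[0,0,-0.5,0,0,0,26],[0,0,-0.8,0,0,0,26],[0,0,-1,0,0,0,26],[0,0,-1,0,0,0,26]]}}

```text
time: 22.43
tool_pos: [0.5275, -0.1133, 0.2099]
ee_rot: [-3.138, 0.012, 3.104]
wrist_force: [0.0, -0.5, 0.6]
width: 0.0266
finger_force: 0.0
```

Request:
{"fn": "servo_tool", "kwargs": {"plan": [[0,0.3,0,0,0,0,26],[0,0.6,0,0,0,0,26],[0,0.9,0,0,0,0,26]]}}

```text
time: 22.68
tool_pos: [0.5278, -0.0219, 0.2023]
ee_rot: [3.141, -0.0, 3.102]
wrist_force: [-0.0, 0.9, -0.4]
width: 0.026
finger_force: 0.0
```

Request:
{"fn": "servo_tool", "kwargs": {"plan": [[0,0.3,0,0,0,0,26],[0,0.6,0,0,0,0,26],[0,0.9,0,0,0,0,26]]}}

```text
time: 22.93
tool_pos: [0.5309, 0.0689, 0.2021]
ee_rot: [3.142, -0.001, 3.104]
wrist_force: [0.3, -0.2, 0.1]
width: 0.026
finger_force: 0.0
```

Request:
{"fn": "servo_tool", "kwargs": {"plan": [[0,0.3,0,0,0,0,26],[0,0.66,0,0,0,0,26],[0,0.66,0.2,0,0,0,26],[0,0.66,0.4,0,0,0,26],[0,0.66,0.6,0,0,0,26],[0,0.66,0.8,0,0,0,26],[0,0.66,0.8,0,0,0,26],[0,0.66,0.8,0,0,0,26],[0,0.66,0.8,0,0,0,26]]}}

```text
time: 23.68
tool_pos: [0.5343, 0.1335, 0.1238]
ee_rot: [3.141, 0.001, 3.104]
wrist_force: [0.4, 0.5, 0.4]
width: 0.026
finger_force: 0.0
```

```bash
python3 -c "
from h import *
delta(.533,.134,.0475,178)
im=snap('side','s7')
H,S,V=hsv(im); yy,xx=np.mgrid[:384,:512]
for b in blobs(((H<8)|(H>172))&(S>110)&(V>60)&(yy>120)): print(b[1],b[2].round())"
```

```text
t 23.68 pos [0.5343 0.1335 0.1238] rpy [1.7998e+02 6.0000e-02 1.7786e+02] w 0.026 F [0.4 0.5 0.4] ff 0.0
delta [0.014 0.005 0.763] az -0.002 tilt axy 0.0002 0.0007
[295 148  31  31 256] [311. 169.]
[254 263  17  16 139] [262. 269.]
[248 279  17  16 145] [256. 285.]
[234 316  18  17 166] [243. 322.]
```

Request:
{"fn": "servo_tool", "kwargs": {"plan": [[0.01,0,0.2,0,0,0,26],[0.01,0,0.4,0,0,0,26],[0.01,0,0.6,0,0,0,26],[0.01,0,0.7,0,0,0,26],[0.01,0,0.76,0,0,0,26],[0.01,0,0.76,0,0,0,20],[0.01,0,0.76,0,0,0,10],[0.01,0,0.76,0,0,0,2],[0.01,0,0.76,0,0,0,2],[0.01,0,0.76,0,0,0,2],[0.01,0,0.76,0,0,0,2],[0.01,0,0.76,0,0,0,2]]}}

```text
time: 24.73
tool_pos: [0.534, 0.1337, 0.0486]
ee_rot: [3.141, 0.003, 3.104]
wrist_force: [-0.5, 1.1, 4.9]
width: 0.0078
finger_force: 30.0
```

Request:
{"fn": "servo_tool", "kwargs": {"plan": [[0,0,-0.1,0,0,0,2],[0,0,-0.2,0,0,0,2],[0,0,-0.4,0,0,0,2],[0,0,-0.6,0,0,0,2],[0,0,-0.8,0,0,0,2],[0,0,-1,0,0,0,2]]}}

```text
time: 25.23
tool_pos: [0.5323, 0.1335, 0.1483]
ee_rot: [3.142, -0.001, 3.104]
wrist_force: [0.3, -0.0, -0.5]
width: 0.0077
finger_force: 30.0
```

Request:
{"fn": "servo_tool", "kwargs": {"plan": [[0,0,-0.2,0,0,0,2],[0,0,-0.4,0,0,0,2],[0,0,-0.6,0,0,0,2],[0,0,-0.85,0,0,0,2],[0,0,-0.85,0,0,0,2]]}}

```text
time: 25.65
tool_pos: [0.5347, 0.1338, 0.2385]
ee_rot: [3.14, 0.01, 3.104]
wrist_force: [1.3, 0.1, 0.6]
width: 0.0074
finger_force: 30.0
```

Request:
{"fn": "servo_tool", "kwargs": {"plan": [[0,-0.2,0,0,0,0,2],[0,-0.4,0,0,0,0,2],[0,-0.65,0,0,0,0,2],[0,-0.9,0,0,0,0,2]]}}

```text
time: 25.98
tool_pos: [0.5287, 0.043, 0.2311]
ee_rot: [3.141, -0.002, 3.106]
wrist_force: [-0.6, -0.4, -0.7]
width: 0.0077
finger_force: 30.0
```

Request:
{"fn": "servo_tool", "kwargs": {"plan": [[0,-0.2,0,0,0,0,2],[0,-0.4,0,0,0,0,2],[0,-0.65,0,0,0,0,2],[0,-0.9,0,0,0,0,2]]}}

```text
time: 26.32
tool_pos: [0.5253, -0.0471, 0.2311]
ee_rot: [3.141, -0.002, 3.105]
wrist_force: [1.4, 0.7, 0.1]
width: 0.0078
finger_force: 30.0
```

Request:
{"fn": "servo_tool", "kwargs": {"plan": [[0,-0.2,0,0,0,0,2],[0,-0.4,0,0,0,0,2],[0,-0.6,0,0,0,0,2],[0,-0.78,0,0,0,0,2],[0,-0.86,0,0,0,0,2],[0,-0.86,0,0,0,0,2],[0,-0.86,0,0,0,0,2]]}}

```text
time: 26.9
tool_pos: [0.5227, -0.1319, 0.2314]
ee_rot: [3.14, -0.001, 3.104]
wrist_force: [-0.0, -0.2, 0.5]
width: 0.0077
finger_force: 30.0
```

```bash
python3 -c "
from h import *
delta(.5243,-.132,.105,178)"
```

```text
t 26.9 pos [ 0.5227 -0.1319  0.2314] rpy [ 1.7993e+02 -6.0000e-02  1.7784e+02] w 0.0077 F [-0.  -0.2  0.5] ff 30.0
delta [-0.017 -0.002  1.264] az -0.002 tilt axy 0.0008 -0.0007
```

Request:
{"fn": "servo_tool", "kwargs": {"plan": [[-0.015,0,0.1,0,0,0,2],[-0.015,0,0.2,0,0,0,2],[-0.015,0,0.4,0,0,0,2],[-0.015,0,0.6,0,0,0,2],[-0.015,0,0.8,0,0,0,2]]}}

```text
time: 27.32
tool_pos: [0.5241, -0.1311, 0.15]
ee_rot: [3.141, -0.001, 3.106]
wrist_force: [-0.2, -0.4, 0.0]
width: 0.0081
finger_force: 30.0
```

Request:
{"fn": "servo_tool", "kwargs": {"plan": [[0,0,0.15,0,0,0,2],[0,0,0.35,0,0,0,2],[0,0,0.46,0,0,0,2],[0,0,0.46,0,0,0,2],[0,0,0.46,0,0,0,10],[0,0,0.46,0,0,0,18],[0,0,0.46,0,0,0,26],[0,0,0.46,0,0,0,26]]}}

```text
time: 27.98
tool_pos: [0.5254, -0.1326, 0.1075]
ee_rot: [-3.141, 0.003, 3.104]
wrist_force: [-0.9, 0.0, 0.1]
width: 0.0249
finger_force: 0.0
```

Request:
{"fn": "servo_tool", "kwargs": {"plan": [[0,0,-0.2,0,0,0,26],[0,0,-0.5,0,0,0,26],[0,0,-0.8,0,0,0,26],[0,0,-0.96,0,0,0,26],[0,0,-0.96,0,0,0,26]]}}

```text
time: 28.4
tool_pos: [0.527, -0.1333, 0.2083]
ee_rot: [-3.138, 0.011, 3.104]
wrist_force: [-0.1, 0.4, 0.6]
width: 0.0258
finger_force: 0.0
```

Request:
{"fn": "servo_tool", "kwargs": {"plan": [[0,0.3,0,0,0,0,26],[0,0.6,0,0,0,0,26],[0,1,0,0,0,0,26]]}}

```text
time: 28.65
tool_pos: [0.5278, -0.0329, 0.2009]
ee_rot: [-3.141, -0.001, 3.101]
wrist_force: [0.8, 0.3, -0.6]
width: 0.0261
finger_force: 0.0
```

Request:
{"fn": "servo_tool", "kwargs": {"plan": [[0,0.3,0,0,0,0,26],[0,0.6,0,0,0,0,26],[0,1,0,0,0,0,26]]}}

```text
time: 28.9
tool_pos: [0.5314, 0.0679, 0.2008]
ee_rot: [-3.141, -0.001, 3.103]
wrist_force: [0.6, 1.5, -1.1]
width: 0.026
finger_force: 0.0
```

Request:
{"fn": "servo_tool", "kwargs": {"plan": [[0,0.3,0,0,0,0,26],[0,0.7,0,0,0,0,26],[0,1,0.1,0,0,0,26],[0,1,0.3,0,0,0,26],[0,1,0.6,0,0,0,26],[0,1,0.8,0,0,0,26],[0,1,0.8,0,0,0,26],[0,1,0.8,0,0,0,26],[0,1,0.8,0,0,0,26]]}}

```text
time: 29.65
tool_pos: [0.5362, 0.1674, 0.1229]
ee_rot: [3.141, 0.001, 3.104]
wrist_force: [-0.5, 0.2, 0.8]
width: 0.0263
finger_force: 0.0
```

```bash
python3 -c "
from h import *
delta(.5345,.1742,.0475,178)
im=snap('side','s8')
H,S,V=hsv(im); yy,xx=np.mgrid[:384,:512]
for b in blobs(((H<8)|(H>172))&(S>110)&(V>60)&(yy>120)): print(b[1],b[2].round())"
```

```text
t 29.65 pos [0.5362 0.1674 0.1229] rpy [1.7998e+02 8.0000e-02 1.7785e+02] w 0.0263 F [-0.5  0.2  0.8] ff 0.0
delta [0.02  0.067 0.754] az -0.002 tilt axy 0.0003 0.0009
[281 153  44  26 347] [303. 171.]
[248 279  17  16 147] [256. 285.]
[234 316  18  16 167] [243. 322.]
```

Request:
{"fn": "servo_tool", "kwargs": {"plan": [[0.02,0.067,0.1,0,0,0,26],[0.02,0.067,0.3,0,0,0,26],[0.02,0.067,0.5,0,0,0,26],[0.02,0.067,0.7,0,0,0,26],[0.02,0.067,0.75,0,0,0,26],[0.02,0.067,0.75,0,0,0,20],[0.02,0.067,0.75,0,0,0,10],[0.02,0.067,0.75,0,0,0,2],[0.02,0.067,0.75,0,0,0,2],[0.02,0.067,0.75,0,0,0,2],[0.02,0.067,0.75,0,0,0,2],[0.02,0.067,0.75,0,0,0,2]]}}

```text
time: 30.7
tool_pos: [0.5352, 0.1746, 0.0489]
ee_rot: [3.14, 0.003, 3.104]
wrist_force: [0.7, 0.2, 5.7]
width: 0.008
finger_force: 30.0
```

Request:
{"fn": "servo_tool", "kwargs": {"plan": [[0,0,-0.1,0,0,0,2],[0,0,-0.2,0,0,0,2],[0,0,-0.4,0,0,0,2],[0,0,-0.6,0,0,0,2],[0,0,-0.8,0,0,0,2],[0,0,-1,0,0,0,2]]}}

```text
time: 31.2
tool_pos: [0.5334, 0.1741, 0.1484]
ee_rot: [-3.142, -0.001, 3.104]
wrist_force: [0.2, -0.1, -0.3]
width: 0.008
finger_force: 30.0
```

Request:
{"fn": "servo_tool", "kwargs": {"plan": [[0,0,-0.2,0,0,0,2],[0,0,-0.4,0,0,0,2],[0,0,-0.6,0,0,0,2],[0,0,-0.85,0,0,0,2],[0,0,-0.85,0,0,0,2]]}}

```text
time: 31.62
tool_pos: [0.5357, 0.1746, 0.2386]
ee_rot: [3.139, 0.01, 3.104]
wrist_force: [0.3, 0.6, 0.4]
width: 0.0076
finger_force: 30.0
```

Request:
{"fn": "servo_tool", "kwargs": {"plan": [[0,-0.2,0,0,0,0,2],[0,-0.4,0,0,0,0,2],[0,-0.65,0,0,0,0,2],[0,-1,0,0,0,0,2]]}}

```text
time: 31.95
tool_pos: [0.5294, 0.0748, 0.2311]
ee_rot: [3.141, -0.002, 3.107]
wrist_force: [0.3, -0.0, -1.2]
width: 0.0079
finger_force: 30.0
```

Request:
{"fn": "servo_tool", "kwargs": {"plan": [[0,-0.2,0,0,0,0,2],[0,-0.4,0,0,0,0,2],[0,-0.65,0,0,0,0,2],[0,-1,0,0,0,0,2]]}}

```text
time: 32.28
tool_pos: [0.5257, -0.0254, 0.2312]
ee_rot: [3.14, -0.001, 3.107]
wrist_force: [1.5, 0.1, -0.6]
width: 0.0075
finger_force: 30.0
```

Request:
{"fn": "servo_tool", "kwargs": {"plan": [[0,-0.2,0,0,0,0,2],[0,-0.4,0,0,0,0,2],[0,-0.6,0,0,0,0,2],[0,-0.8,0,0,0,0,2],[0,-0.96,0,0,0,0,2],[0,-0.96,0,0,0,0,2],[0,-0.96,0,0,0,0,2]]}}

```text
time: 32.87
tool_pos: [0.5223, -0.1217, 0.2312]
ee_rot: [3.14, -0.002, 3.103]
wrist_force: [1.0, 0.1, -0.8]
width: 0.0081
finger_force: 30.0
```

```bash
python3 -c "
from h import *
delta(.5243,-.122,.115,178)"
```

```text
t 32.87 pos [ 0.5223 -0.1217  0.2312] rpy [ 1.7993e+02 -9.0000e-02  1.7778e+02] w 0.0081 F [ 1.   0.1 -0.8] ff 30.0
delta [-0.021 -0.003  1.162] az -0.002 tilt axy 0.0008 -0.001
```

Request:
{"fn": "servo_tool", "kwargs": {"plan": [[-0.02,0,0.1,0,0,0,2],[-0.02,0,0.2,0,0,0,2],[-0.02,0,0.4,0,0,0,2],[-0.02,0,0.6,0,0,0,2],[-0.02,0,0.8,0,0,0,2]]}}

```text
time: 33.28
tool_pos: [0.5245, -0.1203, 0.1499]
ee_rot: [3.141, -0.001, 3.106]
wrist_force: [0.2, -0.7, 0.2]
width: 0.0077
finger_force: 30.0
```

Request:
{"fn": "servo_tool", "kwargs": {"plan": [[0,0,0.15,0,0,0,2],[0,0,0.3,0,0,0,2],[0,0,0.36,0,0,0,2],[0,0,0.36,0,0,0,2],[0,0,0.36,0,0,0,10],[0,0,0.36,0,0,0,18],[0,0,0.36,0,0,0,26],[0,0,0.36,0,0,0,26]]}}

```text
time: 33.95
tool_pos: [0.5256, -0.1218, 0.1172]
ee_rot: [-3.141, 0.002, 3.105]
wrist_force: [0.4, 0.3, -0.1]
width: 0.0251
finger_force: 0.0
```

Request:
{"fn": "servo_tool", "kwargs": {"plan": [[0,0,-0.2,0,0,0,26],[0,0,-0.5,0,0,0,26],[0,0,-0.8,0,0,0,26],[0,0,-0.86,0,0,0,26],[0,0,-0.86,0,0,0,26]]}}

```text
time: 34.37
tool_pos: [0.5266, -0.1223, 0.2059]
ee_rot: [-3.139, 0.008, 3.104]
wrist_force: [-0.5, -0.4, -0.9]
width: 0.0256
finger_force: 0.0
```

Request:
{"fn": "servo_tool", "kwargs": {"plan": [[0,0.3,0,0,0,0,26],[0,0.6,0,0,0,0,26],[0,0.94,0,0,0,0,26]]}}

```text
time: 34.62
tool_pos: [0.5275, -0.0275, 0.1999]
ee_rot: [3.141, -0.003, 3.102]
wrist_force: [0.7, -0.2, 1.0]
width: 0.0259
finger_force: 0.0
```

Request:
{"fn": "servo_tool", "kwargs": {"plan": [[0,0.3,0,0,0,0,26],[0,0.6,0,0,0,0,26],[0,0.94,0,0,0,0,26]]}}

```text
time: 34.87
tool_pos: [0.5309, 0.0671, 0.1998]
ee_rot: [-3.141, -0.003, 3.103]
wrist_force: [-0.6, 0.5, -0.1]
width: 0.0261
finger_force: 0.0
```

Request:
{"fn": "servo_tool", "kwargs": {"plan": [[0,0.3,0,0,0,0,26],[0,0.6,0,0,0,0,26],[0,0.94,0,0,0,0,26]]}}

```text
time: 35.12
tool_pos: [0.5344, 0.161, 0.1997]
ee_rot: [-3.141, -0.003, 3.104]
wrist_force: [0.0, 0.1, -0.4]
width: 0.0256
finger_force: 0.0
```

Request:
{"fn": "servo_tool", "kwargs": {"plan": [[0,0.3,0,0,0,0,26],[0,0.7,0,0,0,0,26],[0,0.94,0.1,0,0,0,26],[0,0.94,0.3,0,0,0,26],[0,0.94,0.6,0,0,0,26],[0,0.94,0.8,0,0,0,26],[0,0.94,0.8,0,0,0,26],[0,0.94,0.8,0,0,0,26],[0,0.94,0.8,0,0,0,26]]}}

```text
time: 35.87
tool_pos: [0.5391, 0.2541, 0.1224]
ee_rot: [3.141, 0.0, 3.104]
wrist_force: [-0.1, -1.2, 0.4]
width: 0.0261
finger_force: 0.0
```

```bash
python3 -c "
from h import *
delta(.5372,.2542,.0475,178)
im=snap('side','s9')
H,S,V=hsv(im); yy,xx=np.mgrid[:384,:512]
for b in blobs(((H<8)|(H>172))&(S>110)&(V>60)&(yy>120)): print(b[1],b[2].round())"
```

```text
t 35.87 pos [0.5391 0.2541 0.1224] rpy [1.7998e+02 3.0000e-02 1.7786e+02] w 0.0261 F [-0.1 -1.2  0.4] ff 0.0
delta [0.02  0.    0.749] az -0.002 tilt axy 0.0002 0.0003
[234 319  18  13 110] [245. 324.]
```

Request:
{"fn": "servo_tool", "kwargs": {"plan": [[0.02,0,0.1,0,0,0,26],[0.02,0,0.3,0,0,0,26],[0.02,0,0.5,0,0,0,26],[0.02,0,0.7,0,0,0,26],[0.02,0,0.75,0,0,0,26],[0.02,0,0.75,0,0,0,20],[0.02,0,0.75,0,0,0,10],[0.02,0,0.75,0,0,0,2],[0.02,0,0.75,0,0,0,2],[0.02,0,0.75,0,0,0,2],[0.02,0,0.75,0,0,0,2],[0.02,0,0.75,0,0,0,2]]}}

```text
time: 36.92
tool_pos: [0.5381, 0.2546, 0.049]
ee_rot: [3.14, 0.003, 3.104]
wrist_force: [0.5, -0.5, 5.7]
width: 0.0077
finger_force: 30.0
```

Request:
{"fn": "servo_tool", "kwargs": {"plan": [[0,0,-0.1,0,0,0,2],[0,0,-0.2,0,0,0,2],[0,0,-0.4,0,0,0,2],[0,0,-0.6,0,0,0,2],[0,0,-0.8,0,0,0,2],[0,0,-1,0,0,0,2]]}}

```text
time: 37.42
tool_pos: [0.5364, 0.2541, 0.1484]
ee_rot: [-3.142, -0.001, 3.104]
wrist_force: [0.0, -0.2, -0.3]
width: 0.008
finger_force: 30.0
```

Request:
{"fn": "servo_tool", "kwargs": {"plan": [[0,0,-0.2,0,0,0,2],[0,0,-0.4,0,0,0,2],[0,0,-0.6,0,0,0,2],[0,0,-0.85,0,0,0,2],[0,0,-0.85,0,0,0,2]]}}

```text
time: 37.83
tool_pos: [0.5386, 0.2549, 0.2388]
ee_rot: [3.138, 0.009, 3.104]
wrist_force: [0.1, -0.3, 1.2]
width: 0.0081
finger_force: 30.0
```

Request:
{"fn": "servo_tool", "kwargs": {"plan": [[0,-0.2,0,0,0,0,2],[0,-0.4,0,0,0,0,2],[0,-0.65,0,0,0,0,2],[0,-1,0,0,0,0,2]]}}

```text
time: 38.17
tool_pos: [0.5323, 0.1547, 0.2308]
ee_rot: [3.141, -0.002, 3.107]
wrist_force: [1.1, -0.5, -0.3]
width: 0.0077
finger_force: 30.0
```

Request:
{"fn": "servo_tool", "kwargs": {"plan": [[0,-0.2,0,0,0,0,2],[0,-0.4,0,0,0,0,2],[0,-0.65,0,0,0,0,2],[0,-1,0,0,0,0,2]]}}

```text
time: 38.5
tool_pos: [0.5286, 0.0545, 0.2309]
ee_rot: [3.14, -0.002, 3.107]
wrist_force: [0.7, 0.8, 0.4]
width: 0.0082
finger_force: 30.0
```

Request:
{"fn": "servo_tool", "kwargs": {"plan": [[0,-0.2,0,0,0,0,2],[0,-0.4,0,0,0,0,2],[0,-0.65,0,0,0,0,2],[0,-1,0,0,0,0,2]]}}

```text
time: 38.83
tool_pos: [0.525, -0.0453, 0.231]
ee_rot: [3.14, -0.001, 3.107]
wrist_force: [0.1, -0.3, -0.0]
width: 0.0078
finger_force: 30.0
```

Request:
{"fn": "servo_tool", "kwargs": {"plan": [[0,-0.2,0,0,0,0,2],[0,-0.4,0,0,0,0,2],[0,-0.6,0,0,0,0,2],[0,-0.76,0,0,0,0,2],[0,-0.76,0,0,0,0,2],[0,-0.76,0,0,0,0,2]]}}

```text
time: 39.33
tool_pos: [0.5224, -0.1217, 0.231]
ee_rot: [3.14, -0.002, 3.103]
wrist_force: [0.6, 0.5, 0.3]
width: 0.0075
finger_force: 30.0
```

```bash
python3 -c "
from h import *
delta(.5243,-.122,.115,178)
im=snap('side','s10')
cv2.imwrite('pics/c10.png',cv2.resize(im[60:350,180:360],None,fx=2.,fy=2.))"
```

```text
t 39.33 pos [ 0.5224 -0.1217  0.231 ] rpy [ 1.7993e+02 -9.0000e-02  1.7778e+02] w 0.0075 F [0.6 0.5 0.3] ff 30.0
delta [-0.021 -0.004  1.16 ] az -0.002 tilt axy 0.0008 -0.001
```

View pics/c10.png

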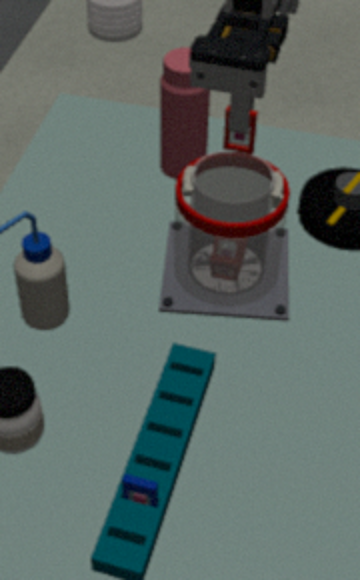

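The last carrier is held over the jar and the blue is in its slot. The cap has been knocked a little and needs re-measuring.

Request:
{"fn": "servo_tool", "kwargs": {"plan": [[-0.02,0,0.1,0,0,0,2],[-0.02,0,0.2,0,0,0,2],[-0.02,0,0.4,0,0,0,2],[-0.02,0,0.6,0,0,0,2],[-0.02,0,0.8,0,0,0,2]]}}

```text
time: 39.8
tool_pos: [0.5245, -0.1205, 0.15]
ee_rot: [3.141, -0.001, 3.106]
wrist_force: [0.4, -0.1, -0.9]
width: 0.0077
finger_force: 30.0
```

Request:
{"fn": "servo_tool", "kwargs": {"plan": [[0,0,0.15,0,0,0,2],[0,0,0.3,0,0,0,2],[0,0,0.36,0,0,0,2],[0,0,0.36,0,0,0,2],[0,0,0.36,0,0,0,10],[0,0,0.36,0,0,0,18],[0,0,0.36,0,0,0,26],[0,0,0.36,0,0,0,26]]}}

```text
time: 40.47
tool_pos: [0.5256, -0.1218, 0.1173]
ee_rot: [-3.141, 0.002, 3.104]
wrist_force: [1.6, 0.2, -0.2]
width: 0.0251
finger_force: 0.0
```

Request:
{"fn": "servo_tool", "kwargs": {"plan": [[0,0,-0.2,0,0,0,26],[0,0,-0.5,0,0,0,26],[0,0,-0.8,0,0,0,26],[0,0,-1,0,0,0,26],[0,0,-1,0,0,0,26],[0,0,-1,0,0,0,26]]}}

```text
time: 40.97
tool_pos: [0.5258, -0.122, 0.2179]
ee_rot: [-3.14, 0.004, 3.104]
wrist_force: [-0.2, 0.2, -1.5]
width: 0.0261
finger_force: 0.0
```

Request:
{"fn": "servo_tool", "kwargs": {"plan": [[0,0.3,0,0,0,0,40],[0,0.6,0,0,0,0,60],[0,1,0,0,0,0,70],[0,1,0,0,0,0,70]]}}

```text
time: 41.3
tool_pos: [0.5275, -0.0159, 0.2138]
ee_rot: [3.137, -0.004, 3.111]
wrist_force: [-0.4, -0.0, -0.7]
width: 0.0493
finger_force: 0.0
```

Request:
{"fn": "servo_tool", "kwargs": {"plan": [[0,0.3,0,0,0,0,70],[0,0.6,0,0,0,0,70],[0,1,0,0,0,0,70],[0,1,0,0,0,0,70],[0,1,0,0,0,0,70]]}}

```text
time: 41.72
tool_pos: [0.5314, 0.0797, 0.2139]
ee_rot: [-3.141, -0.003, 3.108]
wrist_force: [0.2, -0.3, 0.4]
width: 0.07
finger_force: 0.0
```

```bash
python3 -c "
from h import *
im=snap('top','t11'); c=capmeas(im,0,(300,220,420,345)); print(c)
print(robot.find_in('cap','top'))
snap('side','s11')
cv2.imwrite('pics/c11.png',cv2.resize(im[180:330,270:430],None,fx=4,fy=4))
delta(c[0][0],c[0][1],.22,178)"
```

```text
(array([ 0.39571589, -0.25210418,  0.032     ]), ((371.8011779785156, 290.1001281738281), (54.746219635009766, 57.54685974121094), 129.43746948242188), np.float32(69.941925), array([ 0.39514676, -0.25649438]), 167)
[{'extent': [372.2, 290.5, 54.0, 54.0], 'conf': 0.58}]
t 41.87 pos [0.5319 0.0771 0.2148] rpy [-1.7996e+02 -1.1000e-01  1.7781e+02] w 0.0701 F [1.1 0.4 1.3] ff 0.0
delta [ 1.235 -3.342 -0.047] az -0.002 tilt axy -0.0004 -0.0012
```

View pics/c11.png

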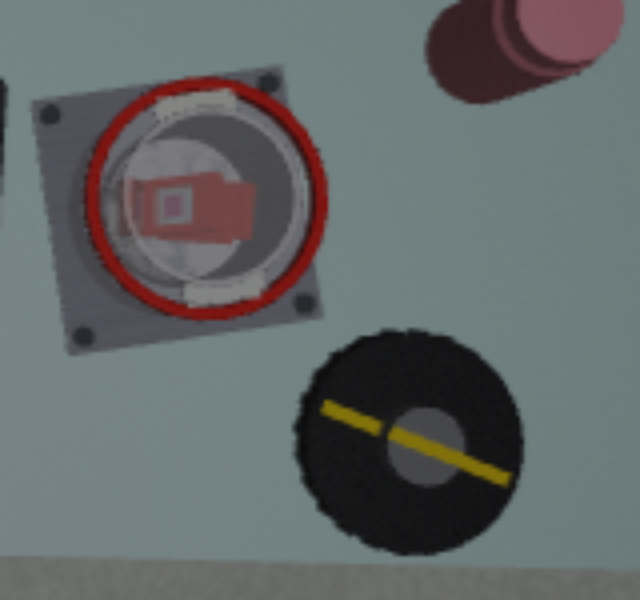

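```bash
python3 -c "
from h import *
im=cv2.imread('pics/t11.png')
print('knob',ray('top',270+427/4,180+447/4,.058))
a=ray('top',270+322/4,180+405/4,.032);b=ray('top',270+511/4,180+482/4,.032); d=a-b
print(a,b,(a+b)/2,np.linalg.norm(d),np.degrees(np.arctan2(d[1],d[0])))
H,S,V=hsv(im); yy,xx=np.mgrid[:384,:512]
m=((H<8)|(H>172))&(S>150)&(V>60)&(xx>285)&(xx<355)&(yy>195)&(yy<262)
cn=max(cv2.findContours(m.astype(np.uint8),cv2.RETR_EXTERNAL,cv2.CHAIN_APPROX_NONE)[0],key=len); e=cv2.fitEllipse(cn); print(e)
for z in(.12,.1325): print('ring',ray('top',*e[0],z), np.array(e[1])/483.4*(1.134-z))
for q in((195,101),(224,291)): print('flange',ray('top',270+q[0]/4,180+q[1]/4,.15))
im=cv2.imread('pics/s11.png');H,S,V=hsv(im)
Y=(H>18)&(H<35)&(S>150)&(V>80)&(xx>320)&(yy<200); 
for bb in blobs(Y,4): print('side Y',bb[1],bb[2],ray('side',*bb[2],.058),ray('side',*bb[2],.032))
"
```

```text
knob [ 0.39411593 -0.25664888  0.058     ]
[ 0.41426208 -0.20367757  0.032     ] [ 0.37402003 -0.31096834  0.032     ] [ 0.39414106 -0.25732296  0.032     ] 0.11458941237324327 69.44020352090641
((321.1391296386719, 229.3032684326172), (59.301185607910156, 59.905677795410156), 140.58180236816406)
ring [ 0.52494674 -0.12318317  0.12      ] [0.12439264 0.12566065]
ring [ 0.52425185 -0.12141429  0.1325    ] [0.1228592  0.12411158]
flange [ 0.57247432 -0.11340272  0.15      ]
flange [ 0.47597876 -0.12942935  0.15      ]
side Y [352 146  10  11  41] [356.51219512 150.92682927] [ 0.39496664 -0.2571124   0.058     ] [ 0.39453696 -0.28892784  0.032     ]
side Y [363 147   3   3   7] [364.28571429 147.85714286] [ 0.37758201 -0.27402653  0.058     ] [ 0.3765262  -0.30645115  0.032     ]
side Y [344 163   9   9  38] [347.81578947 167.05263158] [ 0.40824615 -0.19215717  0.058     ] [ 0.40829474 -0.2216332   0.032     ]
```

Request:
{"fn": "servo_tool", "kwargs": {"plan": [[0.1,-0.28,-0.1,0,0,0,70],[0.2,-0.56,-0.1,0,0,0,70],[0.31,-0.85,-0.1,0,0,0,70]]}}

```text
time: 42.12
tool_pos: [0.4979, -0.0077, 0.2261]
ee_rot: [-3.141, 0.001, 3.104]
wrist_force: [0.7, -0.2, 0.7]
width: 0.0701
finger_force: 0.0
```

Request:
{"fn": "servo_tool", "kwargs": {"plan": [[0.1,-0.28,0,0,0,0,70],[0.2,-0.56,0,0,0,0,70],[0.31,-0.85,0,0,0,0,70]]}}

```text
time: 42.37
tool_pos: [0.4628, -0.0919, 0.2257]
ee_rot: [-3.141, -0.0, 3.102]
wrist_force: [0.5, -0.5, -0.7]
width: 0.0702
finger_force: 0.0
```

Request:
{"fn": "servo_tool", "kwargs": {"plan": [[0.1,-0.28,0,0,0,0,70],[0.2,-0.56,0,0,0,0,70],[0.31,-0.85,0,0,0,0,70]]}}

```text
time: 42.62
tool_pos: [0.4284, -0.1756, 0.2258]
ee_rot: [-3.141, 0.0, 3.102]
wrist_force: [0.2, 0.9, 0.1]
width: 0.0699
finger_force: 0.0
```

Request:
{"fn": "servo_tool", "kwargs": {"plan": [[0.1,-0.28,0,0,0,0,70],[0.2,-0.56,0,0,0,0,70],[0.31,-0.85,0,0,0,0,70],[0.31,-0.85,0.3,0,0,0,70],[0.31,-0.85,0.6,0,0,0,70],[0.31,-0.85,0.9,0,0,0,70],[0.31,-0.85,0.9,0,0,0,70],[0.31,-0.85,0.9,0,0,0,70],[0.31,-0.85,0.9,0,0,0,70]]}}

```text
time: 43.37
tool_pos: [0.396, -0.2581, 0.1376]
ee_rot: [-3.14, 0.002, 3.103]
wrist_force: [0.8, 0.8, 0.6]
width: 0.0704
finger_force: 0.0
```

```bash
python3 -c "
from h import *
delta(.3945,-.257,.052,178)"
```

```text
t 43.37 pos [ 0.396  -0.2581  0.1376] rpy [-1.7992e+02  1.0000e-01  1.7780e+02] w 0.0704 F [0.8 0.8 0.6] ff 0.0
delta [0.017 0.011 0.856] az -0.002 tilt axy -0.0009 0.0011
```

Request:
{"fn": "servo_tool", "kwargs": {"plan": [[0.01,0.01,0.2,0,0,0,70],[0.01,0.01,0.4,0,0,0,70],[0.01,0.01,0.6,0,0,0,70],[0.01,0.01,0.75,0,0,0,70],[0.01,0.01,0.83,0,0,0,70],[0.01,0.01,0.855,0,0,0,70],[0.01,0.01,0.855,0,0,0,70]]}}

```text
time: 43.95
tool_pos: [0.3955, -0.2565, 0.0516]
ee_rot: [-3.14, 0.002, 3.104]
wrist_force: [-0.2, 0.5, -0.3]
width: 0.0698
finger_force: 0.0
```

Request:
{"fn": "servo_tool", "kwargs": {"plan": [[0,0,0,0,0,0,60],[0,0,0,0,0,0,50],[0,0,0,0,0,0,40],[0,0,0,0,0,0,30],[0,0,0,0,0,0,30],[0,0,0,0,0,0,30],[0,0,0,0,0,0,30],[0,0,0,0,0,0,30]]}}

```text
time: 44.62
tool_pos: [0.3952, -0.2561, 0.0511]
ee_rot: [-3.141, 0.001, 3.104]
wrist_force: [-0.2, 1.4, 5.0]
width: 0.0436
finger_force: 30.0
```

```bash
python3 -c "
from h import *
delta(.3945,-.257,.24,178)"
```

```text
t 44.62 pos [ 0.3952 -0.2561  0.0511] rpy [-1.7997e+02  6.0000e-02  1.7787e+02] w 0.0436 F [-0.2  1.4  5. ] ff 30.0
delta [ 0.005 -0.01  -1.889] az -0.001 tilt axy -0.0003 0.0006
```

Request:
{"fn": "servo_tool", "kwargs": {"plan": [[0,0,-0.1,0,0,0,30],[0,0,-0.25,0,0,0,30],[0,0,-0.4,0,0,0,30],[0,0,-0.6,0,0,0,30],[0,0,-0.8,0,0,0,30],[0,0,-1,0,0,0,30]]}}

```text
time: 45.12
tool_pos: [0.3941, -0.2554, 0.1507]
ee_rot: [3.14, -0.002, 3.104]
wrist_force: [0.2, -0.2, -2.2]
width: 0.0436
finger_force: 30.0
```

Request:
{"fn": "servo_tool", "kwargs": {"plan": [[0,0,-0.2,0,0,0,30],[0,0,-0.4,0,0,0,30],[0,0,-0.6,0,0,0,30],[0,0,-0.8,0,0,0,30],[0,0,-0.9,0,0,0,30],[0,0,-0.9,0,0,0,30]]}}

```text
time: 45.62
tool_pos: [0.3955, -0.2566, 0.243]
ee_rot: [-3.139, 0.004, 3.104]
wrist_force: [0.5, -0.1, -1.8]
width: 0.0432
finger_force: 30.0
```

Request:
{"fn": "servo_tool", "kwargs": {"plan": [[-0.12,0.14,0,0,0,0,30],[-0.25,0.28,0,0,0,0,30],[-0.38,0.42,0,0,0,0,30],[-0.5,0.56,0,0,0,0,30],[-0.62,0.69,0,0,0,0,30]]}}

```text
time: 46.03
tool_pos: [0.4591, -0.1881, 0.2383]
ee_rot: [3.14, -0.003, 3.104]
wrist_force: [-0.2, -0.8, -2.1]
width: 0.0435
finger_force: 30.0
```

Request:
{"fn": "servo_tool", "kwargs": {"plan": [[-0.12,0.14,0,0,0,0,30],[-0.25,0.28,0,0,0,0,30],[-0.38,0.42,0,0,0,0,30],[-0.5,0.56,0,0,0,0,30],[-0.62,0.69,0,0,0,0,30],[-0.62,0.69,0,0,0,0,30],[-0.62,0.69,0,0,0,0,30],[-0.62,0.69,0,0,0,0,30]]}}

```text
time: 46.7
tool_pos: [0.523, -0.1228, 0.2391]
ee_rot: [3.141, -0.003, 3.104]
wrist_force: [0.9, -1.0, -2.2]
width: 0.0431
finger_force: 30.0
```

```bash
python3 -c "
from h import *
delta(.525,-.122,.1836,178)
delta(.525,-.122,.1836,178)
im=snap('side','s12')
cv2.imwrite('pics/c12.png',cv2.resize(im[60:190,230:340],None,fx=4.,fy=4.))"
```

```text
t 46.7 pos [ 0.523  -0.1228  0.2391] rpy [ 1.7998e+02 -1.6000e-01  1.7786e+02] w 0.0431 F [ 0.9 -1.  -2.2] ff 30.0
delta [-0.021  0.009  0.555] az -0.002 tilt axy 0.0002 -0.0018
t 46.7 pos [ 0.523  -0.1228  0.2391] rpy [ 1.7998e+02 -1.6000e-01  1.7786e+02] w 0.0431 F [ 0.9 -1.  -2.2] ff 30.0
delta [-0.021  0.009  0.555] az -0.002 tilt axy 0.0002 -0.0018
```

View pics/c12.png

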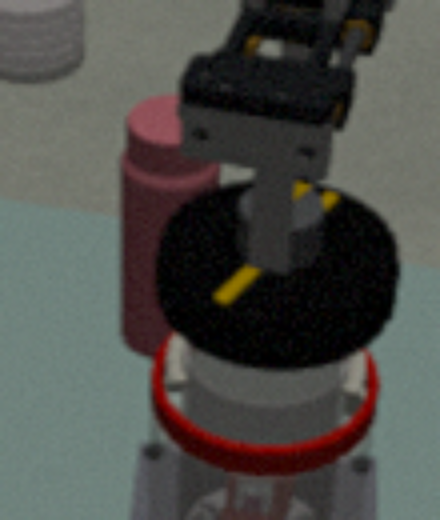

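Request:
{"fn": "servo_tool", "kwargs": {"plan": [[-0.03,0.008,0.05,0,0,0,30],[-0.03,0.008,0.1,0,0,0,30],[-0.03,0.008,0.2,0,0,0,30],[-0.03,0.008,0.3,0,0,0,30],[-0.03,0.008,0.4,0,0,0,30],[-0.03,0.008,0.46,0,0,0,30],[-0.03,0.008,0.5,0,0,0,30],[-0.03,0.008,0.53,0,0,0,30],[-0.03,0.008,0.53,0,0,0,30],[-0.03,0.008,0.53,0,0,0,30]]}}

```text
time: 47.58
tool_pos: [0.527, -0.1219, 0.1877]
ee_rot: [-3.142, 0.0, 3.104]
wrist_force: [-0.0, -1.5, -1.6]
width: 0.0434
finger_force: 30.0
```

```bash
python3 -c "
from h import *
delta(.525,-.122,.1836,178)"
```

```text
t 47.58 pos [ 0.527  -0.1219  0.1877] rpy [-1.8000e+02  2.0000e-02  1.7787e+02] w 0.0434 F [-0.  -1.5 -1.6] ff 30.0
delta [ 0.02  -0.001  0.041] az -0.001 tilt axy -0.0 0.0003
```

Request:
{"fn": "servo_tool", "kwargs": {"plan": [[0.005,0,0.02,0,0,0,30],[0.005,0,0.04,0,0,0,30],[0.005,0,0.06,0,0,0,30],[0.005,0,0.06,0,0,0,30],[0.005,0,0.06,0,0,0,30]]}}

```text
time: 48.0
tool_pos: [0.5268, -0.1221, 0.1831]
ee_rot: [-3.141, 0.002, 3.104]
wrist_force: [-1.3, 0.9, 4.3]
width: 0.0435
finger_force: 30.0
```

```bash
python3 -c "
from h import *
delta(.525,-.122,.1836,178)"
```

```text
t 48.0 pos [ 0.5268 -0.1221  0.1831] rpy [-1.7997e+02  1.3000e-01  1.7787e+02] w 0.0435 F [-1.3  0.9  4.3] ff 30.0
delta [ 0.018 -0.    -0.005] az -0.001 tilt axy -0.0004 0.0014
```

Request:
{"fn": "servo_tool", "kwargs": {"plan": [[0,0,0.02,0,0,0,30],[0,0,0.04,0,0,0,30],[0,0,0.06,0,0,0,30],[0,0,0.08,0,0,0,30],[0,0,0.095,0,0,0,30],[0,0,0.095,0,0,0,30],[0,0,0.095,0,0,0,30]]}}

```text
time: 48.58
tool_pos: [0.5269, -0.122, 0.1752]
ee_rot: [-3.141, 0.003, 3.104]
wrist_force: [-4.1, 1.1, 11.7]
width: 0.0433
finger_force: 30.0
```

Request:
{"fn": "servo_tool", "kwargs": {"plan": [[0,0,0,0,0,0.06,30],[0,0,0,0,0,0.12,30],[0,0,0,0,0,0.18,30],[0,0,0,0,0,0.24,30],[0,0,0,0,0,0.3,30],[0,0,0,0,0,0.36,30],[0,0,0,0,0,0.42,30],[0,0,0,0,0,0.48,30],[0,0,0,0,0,0.54,30],[0,0,0,0,0,0.6,30],[0,0,0,0,0,0.64,30],[0,0,0,0,0,0.67,30]]}}

```text
time: 49.58
tool_pos: [0.5269, -0.1231, 0.1754]
ee_rot: [3.14, 0.005, 2.05]
wrist_force: [-2.7, -0.6, 10.2]
width: 0.0436
finger_force: 30.0
```

Request:
{"fn": "servo_tool", "kwargs": {"plan": [[0,0,0,0,0,0.01,30],[0,0,0,0,0,0.02,30],[0,0,0,0,0,0.02,30]]}}

```text
time: 49.83
tool_pos: [0.5272, -0.1229, 0.1755]
ee_rot: [3.139, 0.005, 2.021]
wrist_force: [-2.0, 0.1, 10.6]
width: 0.0433
finger_force: 30.0
```

```bash
python3 -c "
from h import *
delta(.525,-.122,.1836,118); print(robot.get_obs()['wrist_torque'].round(2))
im=snap('side','s13')
cv2.imwrite('pics/c13.png',cv2.resize(im[80:190,240:340],None,fx=4.,fy=4.))"
```

```text
t 49.83 pos [ 0.5272 -0.1229  0.1755] rpy [179.86   0.28 115.79] w 0.0433 F [-2.   0.1 10.6] ff 30.0
delta [ 0.018 -0.016 -0.081] az -0.025 tilt axy 0.0015 0.0031
[-0.25  0.77  0.29]
```

View pics/c13.png

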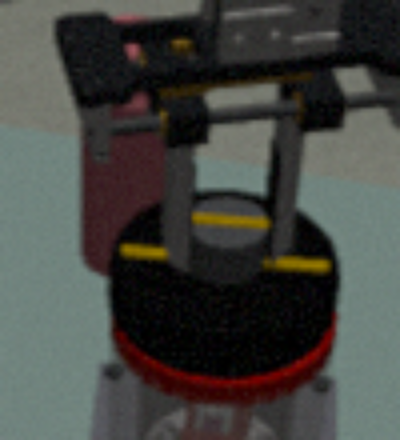

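The stripe is back to its original direction (within ~2°). Let it spring up, then release.

Request:
{"fn": "servo_tool", "kwargs": {"plan": [[0,0,-0.03,0,0,0,30],[0,0,-0.06,0,0,0,30],[0,0,-0.085,0,0,0,30],[0,0,-0.1,0,0,0,30],[0,0,-0.1,0,0,0,30],[0,0,-0.1,0,0,0,40],[0,0,-0.1,0,0,0,50],[0,0,-0.1,0,0,0,60],[0,0,-0.1,0,0,0,70],[0,0,-0.1,0,0,0,70],[0,0,-0.1,0,0,0,70],[0,0,-0.1,0,0,0,70]]}}

```text
time: 50.88
tool_pos: [0.5264, -0.1216, 0.1818]
ee_rot: [3.141, -0.001, 2.021]
wrist_force: [-0.4, 0.9, 2.4]
width: 0.0701
finger_force: 1.4
```

Request:
{"fn": "servo_tool", "kwargs": {"plan": [[0,0,-0.1,0,0,0,70],[0,0,-0.3,0,0,0,70],[0,0,-0.6,0,0,0,70],[0,0,-1,0,0,0,70],[0,0,-1,0,0,0,70]]}}

```text
time: 51.3
tool_pos: [0.5282, -0.1228, 0.2905]
ee_rot: [3.133, 0.009, 2.02]
wrist_force: [0.3, 0.1, 1.5]
width: 0.0702
finger_force: 0.0
```

Request:
{"fn": "servo_tool", "kwargs": {"plan": [[0.4,0,0,0,0,0,70],[0.8,0,0,0,0,0,70],[1,0,0,0,0,0,70]]}}

```text
time: 51.55
tool_pos: [0.4811, -0.0296, 0.2823]
ee_rot: [-3.141, -0.002, 2.021]
wrist_force: [0.3, 0.1, 0.3]
width: 0.0698
finger_force: 0.0
```

Request:
{"fn": "servo_tool", "kwargs": {"plan": [[-0.4,0,0,0,0,0,70],[-0.4,0,0,0,0,0,70],[-0.2,0.3,0,0,0,0,70],[0.1,0.3,0,0,0,0,70],[0.4,0.3,0,0,0,0,70],[0.8,0.3,0,0,0,0,70],[1,0.3,0,0,0,0,70],[1,0.3,0,0,0,0,70]]}}

```text
time: 52.22
tool_pos: [0.4645, 0.0741, 0.2824]
ee_rot: [-3.141, -0.001, 2.025]
wrist_force: [0.2, -0.2, 0.6]
width: 0.0699
finger_force: 0.0
```

Request:
{"fn": "servo_tool", "kwargs": {"plan": [[-0.3,0,0,0,0,0,70],[-0.3,0.2,0,0,0,0,70],[-0.3,0.2,0,0,0,0,70],[-0.3,0.2,0,0,0,0,70]]}}

```text
time: 52.55
tool_pos: [0.4975, 0.052, 0.2812]
ee_rot: [-3.139, -0.001, 2.02]
wrist_force: [0.5, 0.9, 0.4]
width: 0.0701
finger_force: 0.0
```

```bash
python3 -c "
from h import *
delta(.525,-.122,.1836,118)
im=snap('side','s14',1.5); t=snap('top','t14',1.5)
c=np.vstack([cv2.resize(im[100:250,220:340],(480,600))]); d=cv2.resize(t[170:290,240:400],(320,240))
d=cv2.copyMakeBorder(d,0,360,0,0,cv2.BORDER_CONSTANT); cv2.imwrite('pics/c14.png',np.hstack([c,d]))"
```

```text
t 52.55 pos [0.4975 0.052  0.2812] rpy [-1.7986e+02 -4.0000e-02  1.1571e+02] w 0.0701 F [0.5 0.9 0.4] ff 0.0
delta [-1.688 -0.505  0.976] az -0.025 tilt axy -0.0016 -0.0005
```

View pics/c14.png

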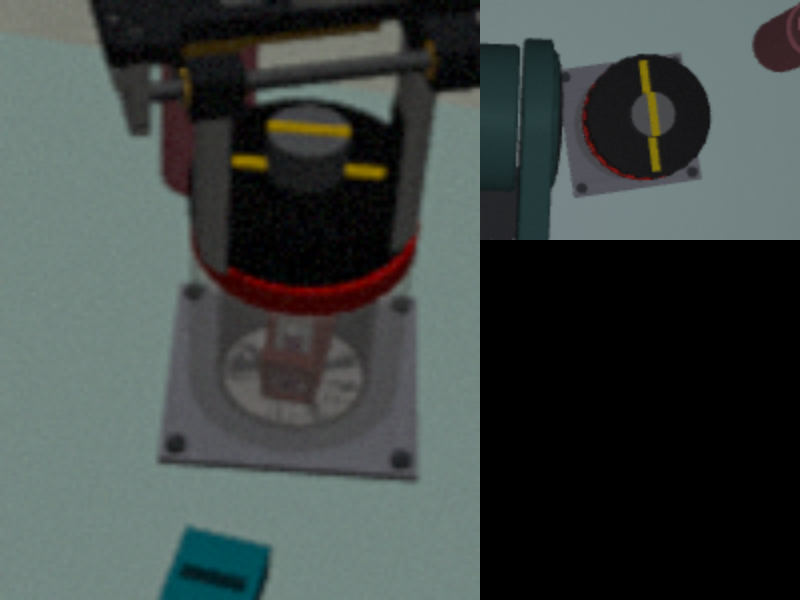

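The cap is seated and level, its stripe along the jar's x axis, with the carriers inside. A numeric check against the first picture, then hand in.

```bash
python3 -c "
from h import *
im=cv2.resize(cv2.imread('pics/t14.png'),(512,384),interpolation=cv2.INTER_AREA); c=capmeas(im,.1325,(290,170,384,290)); print(c)
t=robot.snapshot('top')[:,:,::-1].copy(); c=capmeas(t,.1325,(290,170,384,290)); print(c[0],c[1][1],c[2],c[3],c[4])
if abs(c[2]-9.76)<6 and np.hypot(c[0][0]-.524,c[0][1]+.1197)<.004: print(robot.close_job())"
```

```text
(array([ 0.52582521, -0.12124323,  0.1645    ]), ((323.3195495605469, 227.6954803466797), (61.6373176574707, 62.46643829345703), 109.70353698730469), np.float32(7.5368237), array([ 0.52702333, -0.12483558]), 220)
[ 0.52578984 -0.12099266  0.1645    ] (61.883880615234375, 62.626644134521484) 7.6035295 [ 0.52719034 -0.12474476] 215
the job is handed in; nothing more can be done
None
```

The job is handed in: all five red carriers are in the jar, the blue reference carrier is still in its slot, and the cap is back on, sprung up and about 2° past its original locked angle; the judge's verdict was not shown to me.

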